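Turn a polished specimen face-down in a clamshell turnover cradle

TASK

Turn the green specimen over with the turnover cradle so that its polished face ends up downward for the inverted microscope: swing the metal leaf that carries it up against the standing blue leaf, bring both over together, the specimen held between them, until the blue leaf lies fully down, and then swing the metal leaf back until it is past upright, so that the specimen stays in the blue leaf's pocket. Press gently and do not touch the specimen with the gripper; leave the dark red blower, the black-lidded lens can and the green-lidded box where they stand.

Things in the scene. Friction and masses are not known exactly. Their poses are not given: they have to be found in the camera images.
- cradle: Turnover cradle, fixed to the worktop: dark steel foot 124 x 190 x 10 mm (x, y, z), two uprights 76 mm high carrying two leaves on one hinge axis, like an open book. Origin under the middle of the hinge, on the worktop. Hinge axis parallel to its x, 60 mm up. Metal leaf on its +y side, blue leaf belongs on its -y side. Leaves and foot do not hit one another, only the specimen.
- loader (a joint): Angle of the metal leaf: 0 = flat on +y, pocket up; pi/2 = upright; pi = right over onto -y (stop); 3.12 lying on the specimen in the lowered blue leaf. Friction hinge (0.26 N m), stays where left. Plate 70 x 70 x 18 mm, 20 to 90 mm out from the axis, top 0.5 mm below it; pocket 34 mm wide, 11.5 deep, 55 mm out. Neck 44 mm wide, 8 thick, in the axis's plane, runs on to the orange cross plate.
- handle (a point): Centre of the orange cross plate at the metal leaf's free edge, 150 mm from the hinge axis, in its plane: 100 mm long (x), 8 mm thick (y, away from the hinge), 56 mm tall (z, 28 mm out on either face of the leaf). With the leaf flat, on either side, it stands from 32 to 88 mm above the worktop: pinch its thickness from above, or push its edges.
- receiver (a joint): Angle of the blue leaf: 0 = flat on the -y side on its rest (stop), growing as it is raised towards the metal leaf, about 1.5 = standing. The leaves are shut on the specimen when both angles add up to about 3.12. Friction hinge (0.16 N m), stays where left. 70 x 58 x 12 mm, 26 to 84 mm out from the hinge axis.
- pocket (a point): Centre of the floor of the blue leaf's pocket (37 mm wide, 4.5 mm deep), 55 mm out from the hinge; z points out of the pocket, up when the leaf lies flat.
- mount: The specimen: green resin cylinder, 30 mm across, 18 mm high, with a bright polished metal face on top, lying loose in the metal leaf's pocket (it stays there until the leaf is about upright). Origin at the centre of its plain back face, z towards the polished face (up at the start, to be down at the end).
- blower: Dark red rubber blower, 53 mm across, 120 mm high, loose bystander; origin at the centre of its underside.
- lens_can: Grey canister with black lid, 38 mm across, 54 mm high, loose bystander; origin at the centre of its underside.
- slide_box: Box 30 x 82 x 36 mm with green lid, loose bystander; origin at the centre of its underside.
Not all that is in view belongs to the job. What is shaped like the mount but turquoise is not meant.

How it is judged:
On the way, in this order (a step that is already met when the one before it is completed fails the run):
1. the metal leaf is shut against the blue leaf, which still stands, with the specimen pressed between them (contact force between mount and receiver above 0.5 N and value of joint loader above 1.3 rad and value of joint receiver above 0.9 rad), for 0.1 s.
2. both leaves lie fully over on the blue leaf's side, with the specimen inverted between them (value of joint receiver below 0.08 rad and value of joint loader above 3 rad and angle between mount's own z axis and vertical above 3 rad and horizontal distance between mount and pocket below 0.008 m), for 0.2 s.
At the end, for the whole second after the job is handed in: The specimen lies polished face down (within 8 degrees) at rest in the blue leaf's pocket, seated on its floor and within 8 mm of its centre; the blue leaf lies down (within 0.1 rad) and the metal leaf has been swung back past upright (joint below 1.58 rad) (value of joint receiver below 0.1 rad and value of joint loader below 1.58 rad and angle between mount's own z axis and vertical above 3 rad and horizontal distance between mount and pocket below 0.008 m and z of mount in the frame of pocket between 0.015 and 0.021 m and linear speed of mount below 0.02 m/s); the robot touches nothing.
It fails at once if the specimen is squeezed hard (over 60 N) (contact force between mount and receiver above 60 N).
It fails at once if the gripper touches the specimen (contact force between the fingers and mount above 0.5 N).
It fails at once if the blower, lens can or slide box is displaced by more than 30 mm (distance of any of blower, lens_can, slide_box from where it was at the start of the episode above 0.03 m).
It also fails if it takes over 70 s, if anything falls off the work surface, if the arm or the gripper's body presses on something with over 40 N, if the wrist force passes 120 N, or if a joint passes its speed limit or range.

ROBOT

A 7-joint arm with a two-finger parallel gripper is mounted at the origin on a cart in front of the work surface, level with it; the furniture and walls round the work are solid. World frame = base frame: x ahead of the robot, y to its left, z up, the work surface at z = 0. Lengths are in m, angles in rad, forces in N, time in s.
With the tool pointing down it reaches from about 0.425 to 0.925 m from the base axis. Payload 6.8 kg.
Tool frame: the origin (TCP) lies at the very end of the fingers, on their centre line; the grasp point (between the pads) lies 19 mm behind it; z points along the fingers, x is the direction in which the jaws open and shut, and the axes are right-handed (so a half turn about z gives the same grasp; the last joint's range is limited). The gripper opens to 85 mm and grips with 20 to 120 N. Pads are 22 mm wide; open, the fingers measure 114 mm over their backs; the gripper's body (76 mm by 85 mm) begins 54 mm behind the grasp point. The pads swing forward as they close: fully open they stand 13 mm farther back than shut.
Start: joints at [-1.322, 0.477, 0.022, 1.555, -0.011, 1.109, -0.083], TCP at [0.236, 0.633, 0.231] pointing down, gripper open.
Joint ranges: [-2.96, 2.96], [-0.34, 2.1], [-1.41, 1.46], [0.24, 2.44], [-1.37, 4.51], [0.17, 1.92], [-2.96, 2.96]. Speed limits (rad/s): [2.39, 2.39, 3.14, 3.14, 3.14, 3.14, 3.14].

INTERFACE

Orientations are given as a rotation vector (axis times angle).
In Python, from bench import * gives the robot as it stands.
- The arm moves only by the tool servo_tool, never from a script. Its argument "increments" is one flat list of numbers, 7 for each row, row after row: the shift along the tool's x, y, z in mm, then the turn, a rotation vector about the tool's x, y, z in rad, then the finger opening in mm, from 0 to 85.4. In form: [tx, ty, tz, wx, wy, wz, fingers, tx, ty, tz, wx, wy, wz, fingers, ...]. A call has exactly 8 rows; each row shifts and turns the commanded pose from where the row before left it, along the tool's axes as they then stand; what a row does not reach is not made up. A row lasts 1/8 s, in which the tool goes at most 62.5 mm and 10.7 degrees, less where a joint would pass 70% of its speed; a pose out of reach is approached as far as the arm can. A call is refused whole if a number of a shift passes 62.5 or a number of a turn 0.188, either way. A call with a gripper value outside its range is refused whole. The fingers move at their own pace and stop on an object; "squeeze" is the grip in N (left out, the last holds). Time passes only in rows, so rows that do not move let the fingers close, or fill a call up. It gives the time, the measured TCP pose, the force and the opening at its end, in the units of the state.
- get_obs(): the state, without advancing time (a new reading comes with each control period).
- grab_frame(name): name is "side" or "top" or "wrist"; returns (picture, depth): 420x560x3 uint8, red, green, blue; 420x560 float32, m along the optical axis (not along the pixel's ray), 0 where there is no reading.
- calibration(name): a dict with "fx", "fy", "cx", "cy" (pixels), "k1" (the pictures are not rectified: a ray, as slopes to the right and down, at radius r is drawn at 1 + k1 r^2 times it, then the intrinsics apply), "eye" and "orientation" of the camera in the world; the wrist camera has in their place "T_tool_cam" (4x4, takes a point from camera to tool coordinates, whose origin is the TCP and whose axes are the tool frame's). Camera axes: x right, y up, looking along -z (the intrinsics and any distortion apply to the point x, -y, -z); pixel columns grow to the right and rows downward; lengths in m; the calibration is good to about 2 mm. A picture is of the moment at which its call begins: read the wrist's pose just before it. calibration takes no time and is no camera call.
- hand_in(): hands the job in, once; it reports no verdict.
The state is a dict: "clock": time; "joints": joint angles; "qvel": joint speeds; "tau": joint torques, N m; "tcp_pos": TCP position; "orientation": TCP orientation; "contact_force": force on the tool from outside, world axes, zero at the start; "moment": the same for the moment, N m; "grip_width": finger opening in m.
Only numpy, scipy, OpenCV 4.12 (cv2) and the standard library are available. Lean on these libraries where they do the work, as an engineer would, in place of code of your own. Each camera call takes 0.05 s, during which the arm holds its last target.

## Working session

There is one attempt and no reset: what is moved stays moved. The work goes in short steps, Python scripts to look and compute and a tool call to move; the robot and the scene stay as the last step left them, time stands still between calls to the robot, and variables do not carry over. Pictures are saved under pics/ and viewed, and the job is handed in when it is done.

Besides the shell and the picture viewer there is one more tool, called after "Request:" as name(argument=value, ...) on one line, values as JSON. servo_tool: Moves the arm, as the interface text tells. Its arguments: {"type":"object","properties":{"increments":{"type":"array","items":{"type":"number"}},"squeeze":{"type":"number"}},"required":["increments"]}

```bash
mkdir -p pics; ls; python3 - <<'E'
from bench import *
import cv2
o=get_obs();print({k:(np_ if False else o[k]) for k in o for np_ in [0]})
for n in ("side","top","wrist"):
    p,d=grab_frame(n);cv2.imwrite(f"pics/a_{n}.png",p[:,:,::-1]);print(n,calibration(n))
    import numpy as np; np.save(f"pics/a_{n}.npy",d)
E
```

```text
pics
{'clock': 0.0, 'joints': array([-1.32209874,  0.47780723,  0.02233932,  1.55644709, -0.01149338,
        1.10929918, -0.08310803]), 'qvel': array([ 0.00125757, -0.00108   ,  0.00084165,  0.00082213,  0.00029713,
        0.00044579, -0.0020981 ]), 'tau': array([ 1.19599019e-03, -5.96461558e+01,  1.60876472e+00, -2.81191528e+01,
        1.25004954e-02,  9.79997450e-03, -1.42532480e-05]), 'tcp_pos': array([0.23556999, 0.63192945, 0.23032277]), 'orientation': array([ 2.57942104e+00,  1.79134176e+00, -2.22900539e-03]), 'contact_force': array([0.12992991, 0.51060291, 1.00046014]), 'moment': array([-0.03298665, -0.01313079,  0.01302072]), 'grip_width': 0.08513991197469309}
side {'fx': 520.7217009143451, 'fy': 520.7217009143451, 'cx': 284.68911793358654, 'cy': 216.14248136132136, 'k1': -0.08279613454145256, 'eye': array([-0.04139094, -0.1580806 ,  1.28950737]), 'orientation': array([ 0.40550693, -0.31699771, -1.29252689])}
top {'fx': 505.9545726105205, 'fy': 505.9545726105205, 'cx': 273.3313542844059, 'cy': 216.4194854632805, 'k1': -0.0009697992272280591, 'eye': array([0.46872145, 0.02228784, 1.11216885]), 'orientation': array([ 0.07105976, -0.07979862, -1.56208207])}
wrist {'fx': 313.065299190283, 'fy': 313.065299190283, 'cx': 278.93881920765523, 'cy': 207.53919303874798, 'k1': 0.003948451728462186, 'T_tool_cam': array([[ 9.99998583e-01, -1.44017179e-03,  8.72260411e-04,
         3.22812406e-04],
       [-1.09192925e-03, -9.49050623e-01, -3.15121758e-01,
        -8.00351855e-02],
       [ 1.28164875e-03,  3.15120359e-01, -9.49050850e-01,
        -1.42937076e-01],
       [ 0.00000000e+00,  0.00000000e+00,  0.00000000e+00,
         1.00000000e+00]])}
```

View pics/a_side.png

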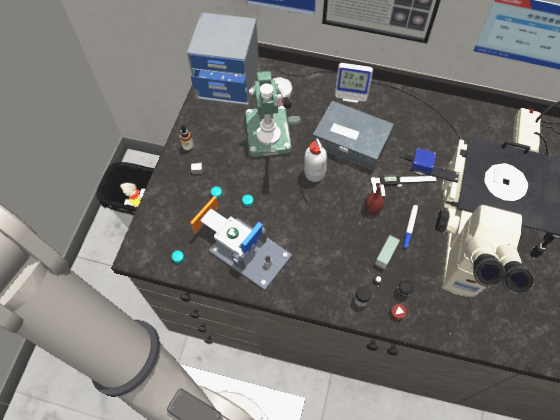

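View pics/a_top.png

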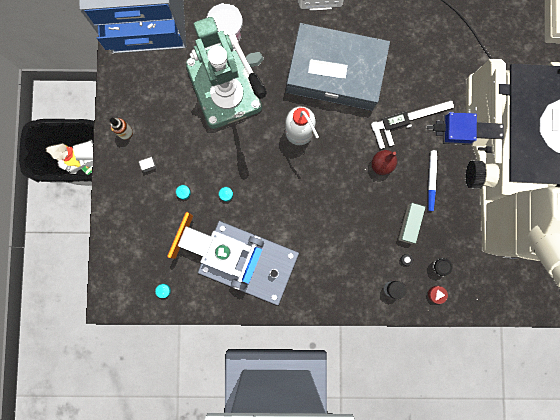

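View pics/a_wrist.png

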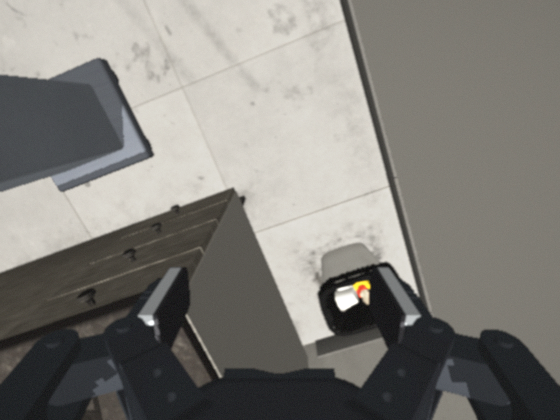

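The top view shows the cradle at about (240,260): orange cross plate (180,236), green specimen in the metal leaf (223,253), blue leaf edge-on (253,265). Three turquoise lookalikes lie at (183,192), (226,194) and (163,291). The blower is at (385,161), the slide box at (412,223), and the lens can near (393,290) or (442,267).

```bash
cat > h.py <<'E'
from bench import *
import numpy as np, cv2
from scipy.spatial.transform import Rotation as R
def cam(n,obs=None):
    c=calibration(n)
    K=np.array([[c['fx'],0,c['cx']],[0,c['fy'],c['cy']],[0,0,1.]]);D=np.array([c['k1'],0,0,0.])
    if n=='wrist':
        T=np.eye(4);T[:3,:3]=R.from_rotvec(obs['orientation']).as_matrix();T[:3,3]=obs['tcp_pos'];T=T@np.array(c['T_tool_cam'])
        return K,D,T[:3,:3],T[:3,3]
    return K,D,R.from_rotvec(c['orientation']).as_matrix(),np.array(c['eye'])
def rays(n,px,obs=None):
    K,D,Rm,e=cam(n,obs)
    u=cv2.undistortPoints(np.array(px,float).reshape(-1,1,2),K,D).reshape(-1,2)
    return e,np.c_[u[:,0],-u[:,1],-np.ones(len(u))]@Rm.T
def onz(n,px,z,obs=None):
    e,d=rays(n,px,obs);return e+d*((z-e[2])/d[:,2])[:,None]
def dep(n,px,depth,obs=None):
    e,d=rays(n,px,obs);px=np.array(px,int).reshape(-1,2)
    return e+d*depth[px[:,1],px[:,0]][:,None]
def proj(n,P,obs=None):
    K,D,Rm,e=cam(n,obs);q=(np.array(P).reshape(-1,3)-e)@Rm
    return cv2.projectPoints(q*[1,-1,-1],np.zeros(3),np.zeros(3),K,D)[0].reshape(-1,2)
def hsv(p): return cv2.cvtColor(p,cv2.COLOR_RGB2HSV)
E
python3 - <<'E'
from h import *
np.set_printoptions(precision=4,suppress=True)
for n in("top","side"):
    p=cv2.imread(f"pics/a_{n}.png")[:,:,::-1].copy();d=np.load(f"pics/a_{n}.npy")
    h=hsv(p)
    for nm,lo,hi in(("orange",(10,170,100),(22,255,255)),("blue",(98,150,80),(115,255,255)),("green",(60,120,20),(85,255,150))):
        m=cv2.inRange(h,np.array(lo),np.array(hi))
        x0,y0,x1,y1=(150,180,310,320)
        mm=np.zeros_like(m);
        if n=="side": x0,y0,x1,y1=(160,180,300,300)
        mm[y0:y1,x0:x1]=m[y0:y1,x0:x1]
        ys,xs=np.nonzero(mm)
        if len(xs)<5: print(n,nm,len(xs));continue
        P=dep(n,np.c_[xs,ys],d)
        rr=cv2.minAreaRect(np.c_[xs,ys].astype(np.float32))
        print(n,nm,len(xs),xs.mean(),ys.mean(),rr,"P med",np.median(P,0),"min",np.percentile(P,5,axis=0),"max",np.percentile(P,95,axis=0))
    c=p[160:320,140:320] if n=="top" else p[170:300,150:310]
    cv2.imwrite(f"pics/crop_{n}.png",cv2.resize(c,None,fx=4.4,fy=3.7 if 0 else 4.4*0.84,interpolation=cv2.INTER_CUBIC)[:600,:800,::-1])
E
```

```text
top orange 197 180.1979695431472 235.53299492385787 ((179.91415405273438, 235.5123748779297), (8.62697982788086, 48.84654998779297), 22.750974655151367) P med [0.5263 0.2103 0.0755] min [0.4855 0.1899 0.0314] max [0.5713 0.2266 0.0871]
top blue 170 250.55882352941177 265.5176470588235 ((251.212890625, 264.39898681640625), (7.295924186706543, 35.842674255371094), 22.10944938659668) P med [0.467  0.0609 0.1393] min [0.4407 0.0479 0.0922] max [0.4976 0.0745 0.1429]
top green 40 221.175 253.525 ((221.9482879638672, 252.1206817626953), (13.393258094787598, 12.342806816101074), 23.198591232299805) P med [0.4891 0.1255 0.0633] min [0.4828 0.1098 0.0601] max [0.5076 0.1346 0.0659]
side orange 259 203.1196911196911 213.71814671814673 ((203.972412109375, 213.53102111816406), (10.463730812072754, 39.36355972290039), 41.6335334777832) P med [0.5233 0.2103 0.0746] min [0.4847 0.1891 0.0371] max [0.5698 0.2255 0.088 ]
side blue 188 251.61170212765958 239.75 ((252.45997619628906, 237.71998596191406), (10.399998664855957, 32.999996185302734), 36.869895935058594) P med [0.4622 0.0538 0.1189] min [0.4367 0.0403 0.0746] max [0.4965 0.0692 0.1434]
side green 0
```

View pics/crop_top.png

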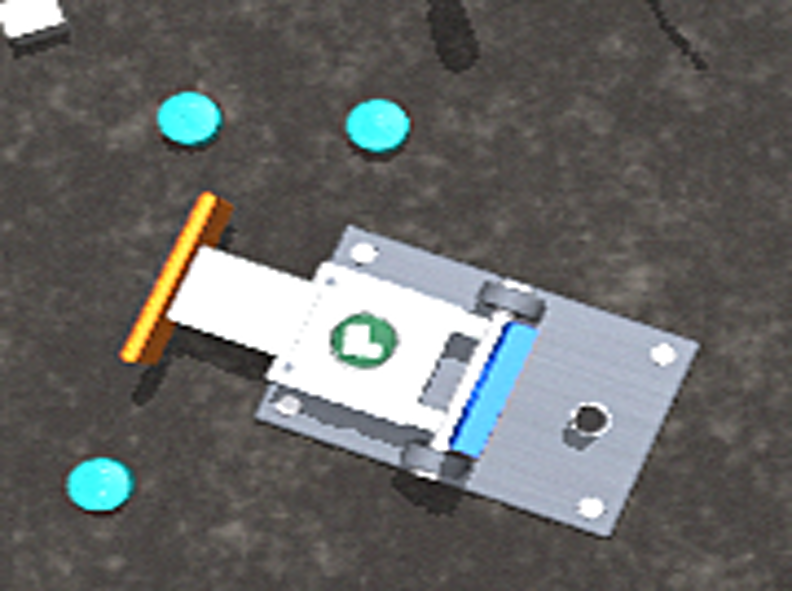

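View pics/crop_side.png

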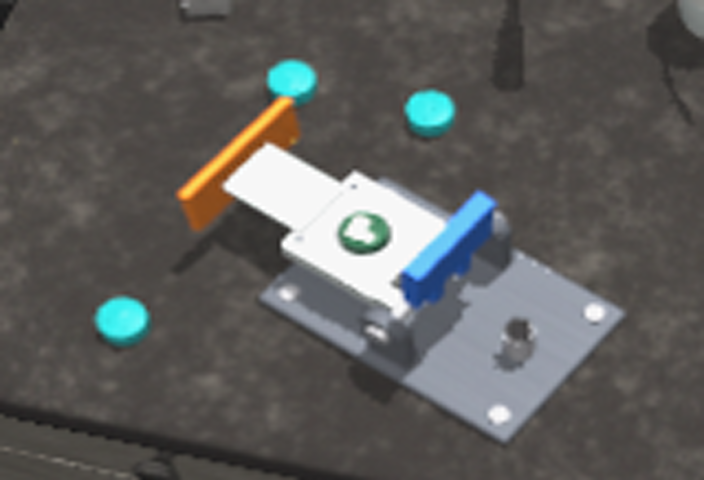

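Candidates: green in the metal leaf at (223,253), and turquoise at (183,192), (226,194) and (163,291), which are not meant. The crop shows that the specimen in the leaf is dark green with a bright face, so that's the one. Next I'll get the cradle pose from the foot corners and check it with the orange plate.

```bash
python3 - <<'E'
from h import *
np.set_printoptions(precision=4,suppress=True)
c=np.array([(350,226),(698,345),(608,536),(257,418)],float)
px=np.c_[140+c[:,0]/4.4,160+c[:,1]/(4.4*.84)]
W=onz("top",px,0.010)[:,:2]
cs=np.array([(350+0,0)]) 
c2=np.array([(0,0),(624,314),(505,441),(259,297)],float); 
px2=np.c_[150+c2[:,0]/4.4,170+c2[:,1]/(4.4*.84)]
W2=onz("side",px2,0.010)[:,:2]
print("top",W,"side",W2[1:])
L=np.linalg.norm
print(L(W[0]-W[1]),L(W[1]-W[2]),L(W[2]-W[3]),L(W[3]-W[0]))
M=np.array([(62,95),(62,-95),(-62,-95),(-62,95)])/1000.
def fit(M,W):
    U,S,Vt=np.linalg.svd((M-M.mean(0)).T@(W-W.mean(0)));Rm=(U@Vt).T;t=W.mean(0)-Rm@M.mean(0);return Rm,t
for nm,m,w in(("top",M,W),("side",M[1:],W2[1:]),("both",np.r_[M,M[1:]],np.r_[W,W2[1:]])):
    Rm,t=fit(m,w);print(nm,"t",t,"xdir az",np.degrees(np.arctan2(Rm[1,0],Rm[0,0])),"res mm",1000*((w-t)@Rm-m).round(4))
    for n in("top","side"):
        p=cv2.imread(f"pics/a_{n}.png")[:,:,::-1].copy();d=np.load(f"pics/a_{n}.npy");h=hsv(p)
        for cn,lo,hi,b in(("or",(10,170,100),(22,255,255),(150,180,310,320)),("bl",(98,150,80),(115,255,255),(200,200,300,300))):
            mk=cv2.inRange(h,np.array(lo),np.array(hi));mm=np.zeros_like(mk);mm[b[1]:b[3],b[0]:b[2]]=mk[b[1]:b[3],b[0]:b[2]]
            ys,xs=np.nonzero(mm);P=dep(n,np.c_[xs,ys],d);q=np.c_[(P[:,:2]-t)@Rm,P[:,2]]
            print(n,cn,"lo",np.percentile(q,3,axis=0),"med",np.median(q,0),"hi",np.percentile(q,97,axis=0))
    g=onz("top",[[223,253]],0.066)[:,:2];print("spec in cradle",(g-t)@Rm)
# others
for nm,p,z in(("blower",[385,161],0.06),("box",[412,223],.036),("can",[393,289],.054),("can2",[442,267],.03)):
    P=onz("top",[p],z)[0,:2]; print(nm,P,"cradle",(P-t)@Rm)
E
```

```text
top [[ 0.5638  0.134 ]
 [ 0.4948 -0.0391]
 [ 0.3835  0.0047]
 [ 0.4506  0.1777]] side [[ 0.4942 -0.0427]
 [ 0.3832  0.0016]
 [ 0.4516  0.1759]]
0.1862678408049537 0.11958887119514172 0.18555803446635388 0.12130085734841695
top t [0.4732 0.0693] xdir az -21.413044980642667 res mm [[-1.3 -1.8]
 [-2.3  2. ]
 [ 2.1  2.1]
 [ 1.4 -2.3]]
top or lo [-0.046   0.1471 -0.0015] med [0.0008 0.1481 0.0755] hi [0.0485 0.1726 0.088 ]
top bl lo [-0.0317 -0.0174  0.0902] med [-0.0019 -0.0109  0.1393] hi [ 0.0327 -0.0021  0.143 ]
side or lo [-0.0466  0.1441  0.0017] med [-0.0049  0.1467  0.0746] hi [0.0472 0.1925 0.0888]
side bl lo [-0.0337 -0.0212  0.0686] med [-0.0036 -0.0179  0.1189] hi [ 0.034  -0.0095  0.1446]
spec in cradle [[0.     0.0545]]
side t [0.474  0.0667] xdir az -21.809757395227376 res mm [[-2.6  1. ]
 [ 1.9  0.9]
 [ 0.6 -1.9]]
top or lo [-0.0487  0.1492 -0.0015] med [-0.002   0.1504  0.0755] hi [0.0458 0.1746 0.088 ]
top bl lo [-0.0334 -0.0154  0.0902] med [-0.0036 -0.0087  0.1393] hi [0.031 0.    0.143]
side or lo [-0.0494  0.1462  0.0017] med [-0.0076  0.1489  0.0746] hi [0.0444 0.19
[... 194 characters left out ...]
es mm [[-2.  -0.8]
 [-2.8  2.9]
 [ 1.6  2.9]
 [ 0.7 -1.5]
 [-2.1 -0.7]
 [ 2.4 -0.1]
 [ 2.3 -2.8]]
top or lo [-0.0468  0.148  -0.0015] med [-0.      0.149   0.0755] hi [0.0477 0.1735 0.088 ]
top bl lo [-0.0324 -0.0165  0.0902] med [-0.0026 -0.0101  0.1393] hi [ 0.0321 -0.0012  0.143 ]
side or lo [-0.0474  0.145   0.0017] med [-0.0056  0.1475  0.0746] hi [0.0464 0.1934 0.0888]
side bl lo [-0.0343 -0.0204  0.0686] med [-0.0043 -0.017   0.1189] hi [ 0.0334 -0.0086  0.1446]
spec in cradle [[-0.0007  0.0554]]
blower [ 0.6898 -0.2185] cradle [ 0.3062 -0.1877]
box [ 0.5607 -0.2799] cradle [ 0.2086 -0.2921]
can [ 0.4214 -0.2327] cradle [ 0.0617 -0.2992]
can2 [ 0.4675 -0.3439] cradle [ 0.1453 -0.3857]
```

```bash
cat >> h.py <<'E'
T0=np.array([0.4735,0.0685]);AZ=np.radians(-21.5)
CX=np.array([np.cos(AZ),np.sin(AZ),0]);CY=np.array([-np.sin(AZ),np.cos(AZ),0])
O3=np.r_[T0,0]
R0=np.c_[CX,-CY,[0,0,-1.]]
def pose(y,z,phi,x=0.):  # mm, deg -> tcp pose in cradle plane
    return O3+CX*x/1000+CY*y/1000+np.array([0,0,z/1000]), R0@R.from_euler('x',-phi,degrees=True).as_matrix()
def now(): 
    o=get_obs();return o['tcp_pos'],R.from_rotvec(o['orientation']).as_matrix()
def incr(a,b):
    return np.r_[a[1].T@(b[0]-a[0])*1000,R.from_matrix(a[1].T@b[1]).as_rotvec()]
def plan(start,ts):
    out=[];c=start
    for t in ts:
        r=incr(c,t);r=np.r_[r[:3].round(1),r[3:].round(3)];out.append(r)
        c=(c[0]+c[1]@(r[:3]/1000),c[1]@R.from_rotvec(r[3:]).as_matrix())
        print(list(map(float,r)))
    return out
def where():
    o=get_obs();p=o['tcp_pos']-O3
    Rm=R0.T@R.from_rotvec(o['orientation']).as_matrix()
    print("t",round(o['clock'],2),"cradle xyz mm",np.round([p@CX*1000,p@CY*1000,p[2]*1000],1),"phi/rot",np.degrees(-R.from_matrix(Rm).as_rotvec()).round(1),"F(cx,cy,z)",np.round([o['contact_force']@CX,o['contact_force']@CY,o['contact_force'][2]],1),"w",round(o['grip_width']*1000,1),"q",o['joints'].round(2))
E
python3 - <<'E'
from h import *
where();a=now();b=pose(250,230,30)
r=incr(a,b);print(r)
w=r[3:];print(np.linalg.norm(w))
from scipy.spatial.transform import Slerp
s=Slerp([0,1],R.from_matrix([a[1],b[1]]))
n=14
plan(a,[(a[0]+(b[0]-a[0])*k/n,s(k/n).as_matrix()) for k in range(1,n+1)])
E
```

```text
t 0.15 cradle xyz mm [-427.9  437.2  230.5] phi/rot [ 0.1  0.1 91.1] F(cx,cy,z) [ 0.5 -0.2 -0.4] w 85.1 q [-1.32  0.48  0.02  1.56 -0.01  1.11 -0.08]
[-1.95052426e+02  4.24376595e+02  8.58213452e-01 -4.06397247e-01
 -4.14154284e-01  1.54970232e+00]
1.6547687957608763
[-13.9, 30.3, 0.1, -0.029, -0.03, 0.111]
[-10.5, 31.7, 1.3, -0.029, -0.029, 0.11]
[-6.9, 32.5, 2.5, -0.029, -0.03, 0.111]
[-3.1, 33.0, 3.6, -0.029, -0.029, 0.111]
[0.6, 33.1, 4.6, -0.029, -0.03, 0.11]
[4.4, 32.6, 5.5, -0.029, -0.029, 0.111]
[8.2, 31.7, 6.2, -0.029, -0.03, 0.111]
[11.8, 30.5, 6.9, -0.029, -0.03, 0.111]
[15.3, 28.7, 7.3, -0.029, -0.029, 0.11]
[18.6, 26.6, 7.6, -0.029, -0.03, 0.111]
[21.6, 24.2, 7.7, -0.029, -0.029, 0.111]
[24.4, 21.4, 7.7, -0.029, -0.03, 0.11]
[26.8, 18.4, 7.6, -0.029, -0.029, 0.111]
[28.9, 15.1, 7.2, -0.029, -0.03, 0.111]
```

Request:
servo_tool(increments=[-13.9, 30.3, 0.1, -0.029, -0.03, 0.111, 0, -10.5, 31.7, 1.3, -0.029, -0.029, 0.11, 0, -6.9, 32.5, 2.5, -0.029, -0.03, 0.111, 0, -3.1, 33, 3.6, -0.029, -0.029, 0.111, 0, 0.6, 33.1, 4.6, -0.029, -0.03, 0.11, 0, 4.4, 32.6, 5.5, -0.029, -0.029, 0.111, 0, 8.2, 31.7, 6.2, -0.029, -0.03, 0.111, 0, 11.8, 30.5, 6.9, -0.029, -0.03, 0.111, 0], squeeze=20)

```text
clock: 1.15
tcp_pos: [0.4245, 0.4426, 0.2306]
orientation: [2.789, 0.446, -0.087]
contact_force: [-0.2, 1.0, -0.8]
grip_width: 0.0002
```

```bash
cat > pl.py <<'E'
from h import *
import sys
from scipy.spatial.transform import Slerp
def go(tgt,n=8,start=None):
    a=start or now();b=pose(*tgt)
    s=Slerp([0,1],R.from_matrix([a[1],b[1]]))
    plan(a,[(a[0]+(b[0]-a[0])*k/n,s(k/n).as_matrix()) for k in range(1,n+1)])
if __name__=="__main__":
    where()
    if len(sys.argv)>2: go(list(map(float,sys.argv[2:])),int(sys.argv[1]))
E
python3 pl.py 8 250 200 35
```

```text
t 1.15 cradle xyz mm [-182.7  330.1  230.6] phi/rot [18.8  0.  39.3] F(cx,cy,z) [-0.5  0.9 -0.8] w 0.2 q [-1.22  0.54  0.33  1.54  0.02  1.35 -0.6 ]
[11.9, 20.3, 9.0, -0.032, -0.026, 0.082]
[13.8, 19.0, 9.4, -0.033, -0.025, 0.081]
[15.5, 17.5, 9.6, -0.032, -0.026, 0.082]
[17.0, 15.8, 9.7, -0.032, -0.026, 0.082]
[18.6, 14.1, 9.7, -0.032, -0.025, 0.081]
[19.9, 12.1, 9.6, -0.033, -0.026, 0.082]
[21.0, 10.2, 9.5, -0.032, -0.026, 0.082]
[22.1, 8.2, 9.2, -0.032, -0.025, 0.081]
```

Request:
servo_tool(increments=[11.9, 20.3, 9.0, -0.032, -0.026, 0.082, 0, 13.8, 19.0, 9.4, -0.033, -0.025, 0.081, 0, 15.5, 17.5, 9.6, -0.032, -0.026, 0.082, 0, 17.0, 15.8, 9.7, -0.032, -0.026, 0.082, 0, 18.6, 14.1, 9.7, -0.032, -0.025, 0.081, 0, 19.9, 12.1, 9.6, -0.033, -0.026, 0.082, 0, 21.0, 10.2, 9.5, -0.032, -0.026, 0.082, 0, 22.1, 8.2, 9.2, -0.032, -0.025, 0.081, 0])

```text
clock: 2.15
tcp_pos: [0.5661, 0.3013, 0.1996]
orientation: [2.492, -0.474, -0.149]
contact_force: [-0.5, 0.3, -0.3]
grip_width: 0.0003
```

```bash
python3 pl.py 8 185 40 45
python3 - <<'E'
from h import *
p,d=grab_frame("wrist");cv2.imwrite("pics/b_w.png",p[:,:,::-1])
p,d=grab_frame("top");cv2.imwrite("pics/b_t.png",p[:,:,::-1])
E
```

```text
t 2.15 cradle xyz mm [  0.9 250.5 199.6] phi/rot [35.  -0.  -0.1] F(cx,cy,z) [-0.6  0.1 -0.3] w 0.3 q [-1.02  0.81  0.54  1.32 -0.02  1.59 -0.9 ]
[-0.1, -4.7, 21.0, -0.022, 0.0, -0.0]
[-0.1, -5.2, 21.0, -0.022, 0.0, -0.0]
[-0.1, -5.7, 20.8, -0.021, 0.0, -0.0]
[-0.2, -6.1, 20.6, -0.022, 0.0, -0.001]
[-0.1, -6.5, 20.6, -0.022, 0.0, 0.0]
[-0.1, -7.0, 20.4, -0.022, 0.0, 0.0]
[-0.1, -7.5, 20.2, -0.021, 0.0, 0.0]
[-0.1, -7.9, 20.1, -0.022, 0.0, -0.0]
```

View pics/b_w.png

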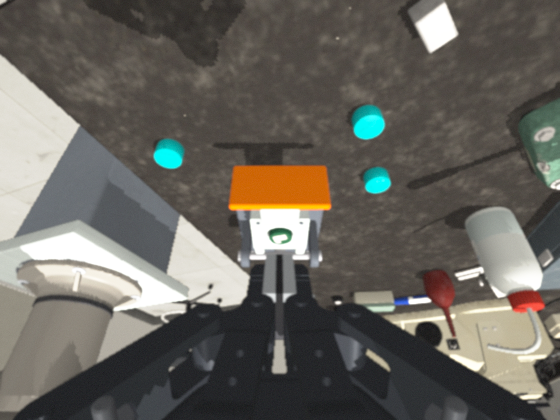

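View pics/b_t.png

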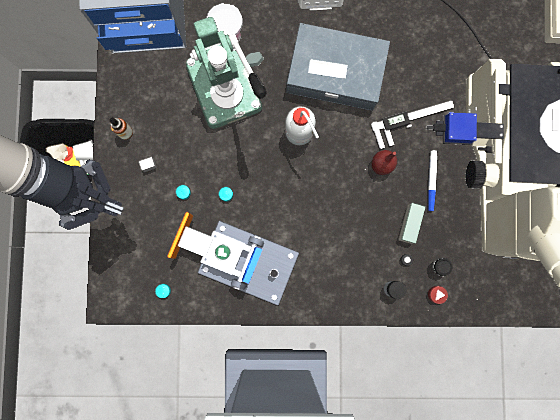

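Request:
servo_tool(increments=[-0.1, -4.7, 21.0, -0.022, 0, 0, 0, -0.1, -5.2, 21.0, -0.022, 0, 0, 0, -0.1, -5.7, 20.8, -0.022, 0, 0, 0, -0.2, -6.1, 20.6, -0.022, 0, 0, 0, -0.1, -6.5, 20.6, -0.022, 0, 0, 0, -0.1, -7.0, 20.4, -0.022, 0, 0, 0, -0.1, -7.5, 20.2, -0.022, 0, 0, 0, -0.1, -7.9, 20.1, -0.022, 0, 0, 0])

```text
clock: 3.25
tcp_pos: [0.5404, 0.2413, 0.039]
orientation: [2.322, -0.436, -0.182]
contact_force: [-0.1, 0.0, 0.1]
grip_width: -0.0
```

```bash
python3 pl.py 4 178 15 45; echo; python3 - <<'E'
from pl import *
go((157,14,45),4,pose(178,15,45))
E
```

```text
t 3.25 cradle xyz mm [ -1.1 185.2  39. ] phi/rot [45.1 -0.   0.2] F(cx,cy,z) [-0.1 -0.   0.1] w -0.0 q [-1.01  1.02  0.51  1.44 -0.    1.43 -0.94]
[0.3, -3.0, 5.5, 0.0, -0.001, 0.001]
[0.3, -2.9, 5.5, 0.001, -0.0, 0.001]
[0.2, -3.0, 5.5, -0.0, -0.001, 0.0]
[0.3, -2.9, 5.6, 0.0, -0.0, 0.001]

[-0.0, 3.5, 3.9, 0.0, -0.0, 0.0]
[-0.0, 3.6, 3.9, 0.0, -0.0, 0.0]
[-0.0, 3.5, 3.9, 0.0, -0.0, 0.0]
[-0.0, 3.5, 3.9, 0.0, -0.0, 0.0]
```

Request:
servo_tool(increments=[0.3, -3.0, 5.5, 0, 0, 0, 0, 0.3, -3, 5.5, 0, 0, 0, 0, 0.2, -3, 5.5, 0, 0, 0, 0, 0.3, -3, 5.5, 0, 0, 0, 0, 0, 3.5, 3.9, 0, 0, 0, 0, 0, 3.5, 3.9, 0, 0, 0, 0, 0, 3.5, 3.9, 0, 0, 0, 0, 0, 3.5, 3.9, 0, 0, 0, 0])

```text
clock: 4.25
tcp_pos: [0.5313, 0.215, 0.0153]
orientation: [2.323, -0.437, -0.182]
contact_force: [0.7, -0.4, 0.2]
grip_width: -0.0003
```

```bash
python3 - <<'E'
from pl import *
where()
p,d=grab_frame("side");cv2.imwrite("pics/c_s.png",cv2.resize(p[150:320,120:320],None,fx=4,fy=3.5)[:,:,::-1])
p,d=grab_frame("wrist");cv2.imwrite("pics/c_w.png",p[:,:,::-1])
E
```

```text
t 4.25 cradle xyz mm [1.000e-01 1.575e+02 1.530e+01] phi/rot [45.  -0.   0.2] F(cx,cy,z) [ 0.8 -0.1  0.2] w -0.3 q [-1.    1.02  0.51  1.51  0.    1.35 -0.94]
```

View pics/c_s.png

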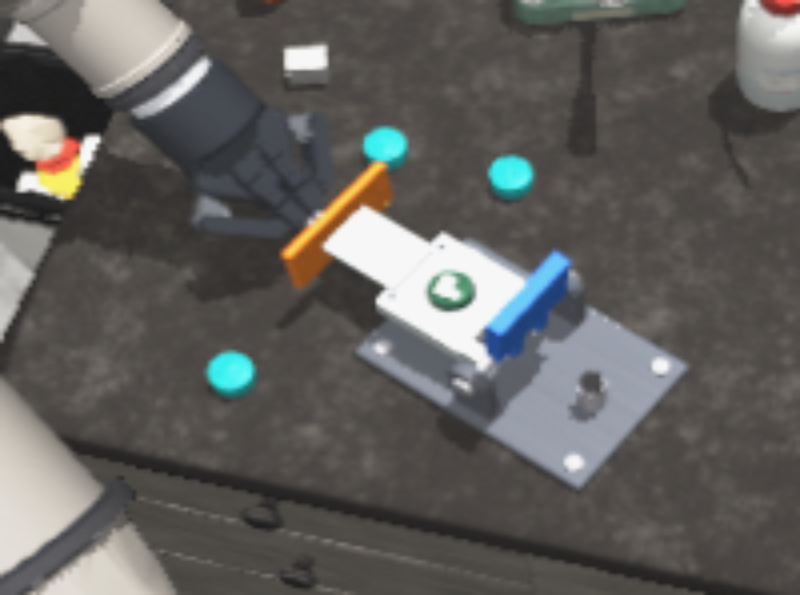

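View pics/c_w.png

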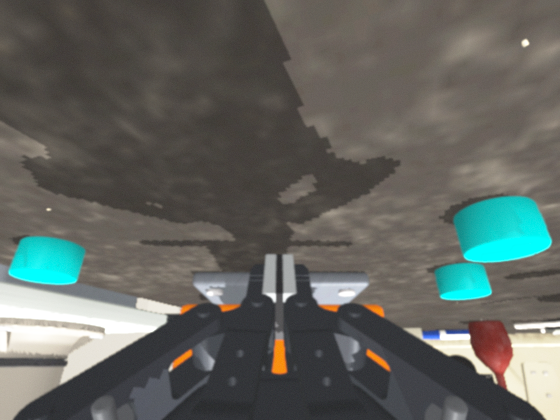

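```bash
cat > arc.py <<'E'
from pl import *
def tcp(th,phi,a=12,half=11,side=1):
    # th deg; side push on the underside edge; mirrored if side=-1 (th measured from -y flat)
    c,s=np.cos(np.radians(th)),np.sin(np.radians(th));f=np.radians(phi)
    d=np.array([-np.sin(f),-np.cos(f)]);n=np.array([-np.cos(f),np.sin(f)])
    cs=[r*np.array([c,s])+28*np.array([s,-c]) for r in(154,146)]
    E=min(cs,key=lambda p:p@n)
    t=E+a*d-half*n
    return side*t[0],t[1]+60,side*phi
if __name__=="__main__":
    where()
    ths=np.array(eval(sys.argv[1]),float);ph=eval("lambda t:"+sys.argv[2]);sd=int(sys.argv[3]) if len(sys.argv)>3 else 1
    ts=[tcp(t,ph(t),side=sd) for t in ths]
    for t,x in zip(ths,ts): print(t,np.round(x,1))
    plan(now(),[pose(*x) for x in ts])
E
python3 arc.py "[-1,1.5,5,9,13,17,21,25]" "45"
```

```text
t 4.35 cradle xyz mm [1.00e-01 1.57e+02 1.54e+01] phi/rot [45.  -0.   0.2] F(cx,cy,z) [ 0.3 -0.5 -1.2] w 0.2 q [-1.    1.02  0.51  1.51  0.    1.35 -0.94]
-1.0 [152.8  13.1  45. ]
1.5 [154.   19.8  45. ]
5.0 [155.1  29.3  45. ]
9.0 [155.8  40.2  45. ]
13.0 [155.6  51.1  45. ]
17.0 [154.8  62.   45. ]
21.0 [153.1  72.8  45. ]
25.0 [150.7  83.4  45. ]
[-0.1, 1.3, 4.6, 0.0, -0.001, 0.002]
[-0.0, 4.0, -5.6, 0.0, -0.0, 0.0]
[-0.0, 5.8, -7.5, 0.0, -0.0, 0.0]
[-0.0, 7.3, -8.2, 0.0, -0.0, 0.0]
[-0.0, 7.8, -7.6, 0.0, -0.0, 0.0]
[-0.0, 8.4, -7.1, 0.0, -0.0, 0.0]
[-0.0, 8.8, -6.4, 0.0, -0.0, 0.0]
[-0.0, 9.2, -5.9, 0.0, -0.0, 0.0]
```

Request:
servo_tool(increments=[0, 2.5, 2.4, 0, 0, 0, 0, 0, 2.8, -3.4, 0, 0, 0, 0, 0, 5.8, -7.5, 0, 0, 0, 0, 0, 7.3, -8.2, 0, 0, 0, 0, 0, 7.8, -7.6, 0, 0, 0, 0, 0, 8.4, -7.1, 0, 0, 0, 0, 0, 8.8, -6.4, 0, 0, 0, 0, 0, 9.2, -5.9, 0, 0, 0, 0])

```text
clock: 5.35
tcp_pos: [0.5291, 0.2098, 0.0842]
orientation: [2.324, -0.436, -0.182]
contact_force: [1.9, 4.0, -2.0]
grip_width: -0.0
```

```bash
python3 arc.py "[29,33,37,41,45,49,53,57]" "45-max(0,t-40)*0.6"; python3 - <<'E'
from h import *
p,d=grab_frame("side");cv2.imwrite("pics/d_s.png",cv2.resize(p[150:320,120:320],None,fx=4,fy=3.5)[:,:,::-1])
E
```

```text
t 5.35 cradle xyz mm [ -0.  151.8  84.2] phi/rot [45.  -0.   0.2] F(cx,cy,z) [ 0.3  4.4 -2. ] w -0.0 q [-1.02  0.92  0.54  1.53  0.03  1.42 -0.91]
29.0 [147.6  93.9  45. ]
33.0 [143.7 104.1  45. ]
37.0 [139.1 114.1  45. ]
41.0 [134.1 123.6  44.4]
45.0 [128.8 132.8  42. ]
49.0 [123.  141.6  39.6]
53.0 [111.7 143.5  37.2]
57.0 [105.2 151.1  34.8]
[-0.0, 9.9, -3.9, -0.001, -0.002, 0.003]
[-0.0, 9.9, -4.5, 0.0, -0.0, 0.0]
[-0.0, 10.3, -3.8, 0.0, -0.0, 0.0]
[-0.0, 10.3, -3.1, 0.011, -0.0, 0.0]
[-0.0, 10.2, -3.0, 0.042, -0.0, 0.0]
[-0.0, 10.2, -2.6, 0.041, -0.0, 0.0]
[-0.0, 9.9, 5.7, 0.042, -0.0, 0.0]
[-0.0, 9.8, -2.0, 0.042, -0.0, 0.0]
```

View pics/d_s.png

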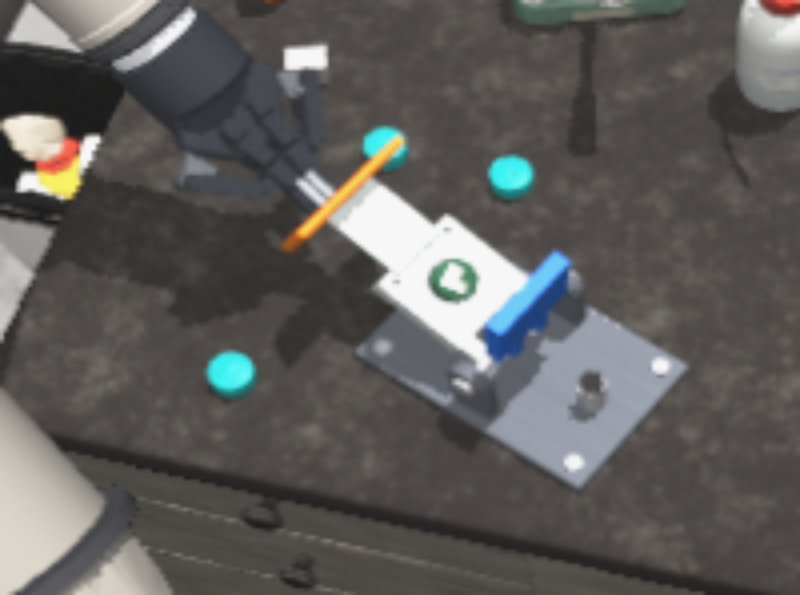

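Request:
servo_tool(increments=[0, 9.9, -3.9, 0, -0.002, 0.003, 0, 0, 9.9, -4.5, 0, 0, 0, 0, 0, 10.3, -3.8, 0, 0, 0, 0, 0, 10.3, -1.0, 0.011, 0, 0, 0, 0, 10.2, -1.0, 0.042, 0, 0, 0, 0, 10.2, -1.0, 0.042, 0, 0, 0, 0, 9.9, -1.0, 0.042, 0, 0, 0, 0, 9.8, -1.0, 0.042, 0, 0, 0])

```text
clock: 6.4
tcp_pos: [0.5116, 0.1649, 0.151]
orientation: [2.498, -0.475, -0.148]
contact_force: [2.1, 3.1, 0.2]
grip_width: 0.0005
```

```bash
python3 arc.py "[60,63,66,69,72,75,78,81]" "45-max(0,t-40)*0.6"; python3 - <<'E'
from h import *
p,d=grab_frame("side");cv2.imwrite("pics/e_s.png",cv2.resize(p[150:320,120:320],None,fx=4,fy=3.5)[:,:,::-1])
E
```

```text
t 6.4 cradle xyz mm [1.000e-01 1.037e+02 1.510e+02] phi/rot [34.7  0.  -0. ] F(cx,cy,z) [0.8 3.7 0.2] w 0.5 q [-1.01  0.69  0.57  1.7   0.04  1.31 -0.86]
60.0 [ 99.9 156.4  33. ]
63.0 [ 94.4 161.4  31.2]
66.0 [ 88.7 166.1  29.4]
69.0 [ 82.7 170.5  27.6]
72.0 [ 76.4 174.6  25.8]
75.0 [ 70.  178.3  24. ]
78.0 [ 63.4 181.7  22.2]
81.0 [ 56.6 184.7  20.4]
[-0.1, 6.1, -2.3, 0.03, 0.0, -0.0]
[-0.0, 7.4, -1.2, 0.031, 0.0, -0.0]
[-0.0, 7.4, -1.0, 0.031, 0.0, -0.0]
[-0.0, 7.4, -0.9, 0.032, 0.0, -0.0]
[-0.0, 7.4, -0.7, 0.031, 0.0, -0.0]
[-0.0, 7.4, -0.6, 0.032, 0.0, -0.001]
[-0.0, 7.4, -0.4, 0.031, 0.0, 0.0]
[-0.0, 7.4, -0.2, 0.032, 0.0, 0.0]
```

View pics/e_s.png

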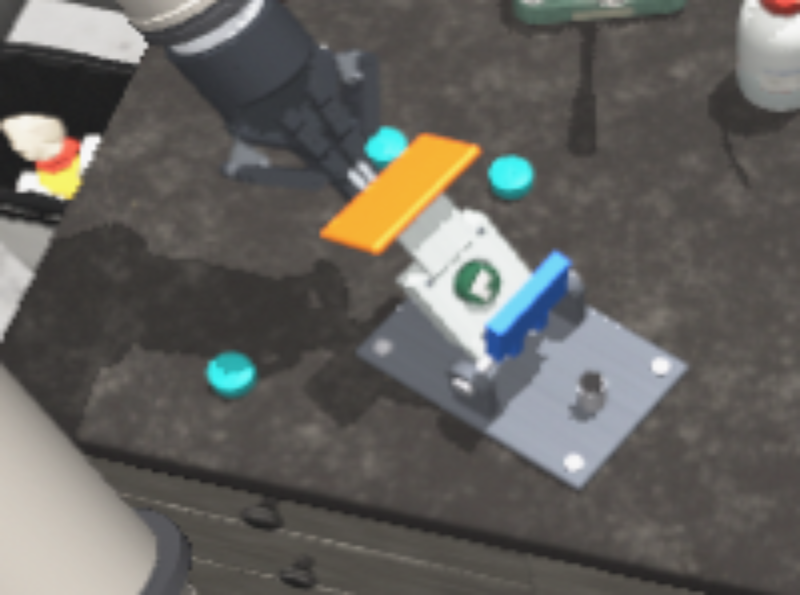

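Request:
servo_tool(increments=[0, 6.1, -2.3, 0.03, 0, 0, 0, 0, 7.4, -1.2, 0.031, 0, 0, 0, 0, 7.4, -1, 0.031, 0, 0, 0, 0, 7.4, -0.9, 0.032, 0, 0, 0, 0, 7.4, -0.7, 0.031, 0, 0, 0, 0, 7.4, -0.6, 0.032, 0, 0, 0, 0, 7.4, -0.4, 0.031, 0, 0, 0, 0, 7.4, -0.2, 0.032, 0, 0, 0])

```text
clock: 7.45
tcp_pos: [0.4945, 0.1215, 0.1843]
orientation: [2.743, -0.521, -0.093]
contact_force: [0.5, 2.1, -2.1]
grip_width: 0.0001
```

```bash
python3 arc.py "[82.5,84,85.5,87,88.5,90,91.5,93]" "45-max(0,t-40)*0.6"; python3 - <<'E'
from h import *
p,d=grab_frame("side");cv2.imwrite("pics/f_s.png",cv2.resize(p[150:320,120:320],None,fx=4,fy=3.5)[:,:,::-1])
E
```

```text
t 7.45 cradle xyz mm [1.000e-01 5.700e+01 1.843e+02] phi/rot [20.3 -0.  -0. ] F(cx,cy,z) [-0.3  2.1 -2.1] w 0.1 q [-0.95  0.45  0.58  1.88  0.01  1.13 -0.77]
82.5 [ 53.2 186.1  19.5]
84.0 [ 49.7 187.4  18.6]
85.5 [ 46.2 188.6  17.7]
87.0 [ 42.7 189.7  16.8]
88.5 [ 39.1 190.7  15.9]
90.0 [ 35.5 191.6  15. ]
91.5 [ 31.9 192.4  14.1]
93.0 [ 28.3 193.1  13.2]
[-0.1, 4.3, -0.3, 0.014, -0.0, -0.0]
[-0.0, 3.7, -0.1, 0.015, -0.0, -0.0]
[-0.0, 3.7, 0.0, 0.016, -0.0, -0.0]
[-0.0, 3.7, 0.0, 0.016, -0.0, -0.0]
[-0.0, 3.7, 0.1, 0.016, -0.0, -0.0]
[-0.0, 3.6, 0.1, 0.015, -0.0, -0.0]
[-0.0, 3.7, 0.2, 0.016, -0.0, -0.0]
[-0.0, 3.7, 0.2, 0.016, -0.0, -0.0]
```

View pics/f_s.png

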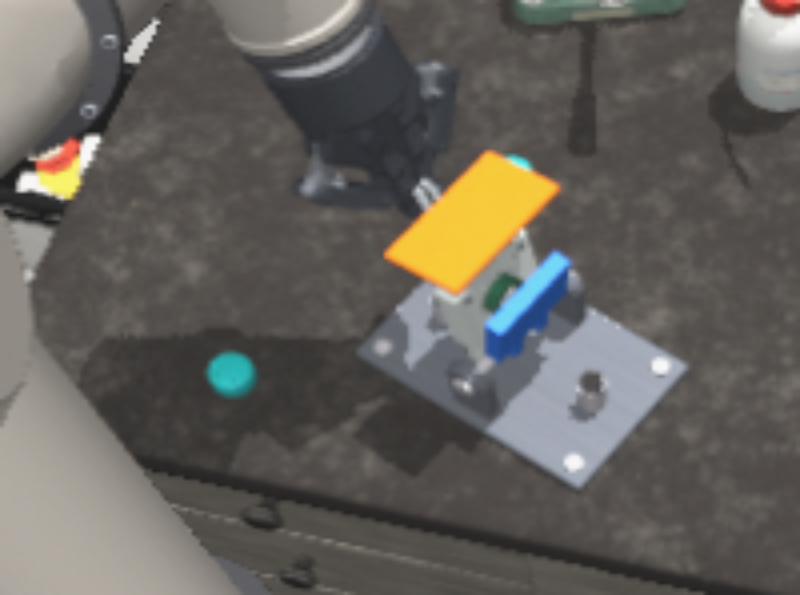

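Request:
servo_tool(increments=[0, 4.3, -0.3, 0.014, 0, 0, 0, 0, 3.7, -0.1, 0.015, 0, 0, 0, 0, 3.7, 0, 0.016, 0, 0, 0, 0, 3.7, 0, 0.016, 0, 0, 0, 0, 3.7, 0.1, 0.016, 0, 0, 0, 0, 3.6, 0.1, 0.015, 0, 0, 0, 0, 3.7, 0.2, 0.016, 0, 0, 0, 0, 3.7, 0.2, 0.016, 0, 0, 0])

```text
clock: 8.5
tcp_pos: [0.484, 0.095, 0.1929]
orientation: [2.863, -0.543, -0.063]
contact_force: [1.1, 1.5, -1.7]
grip_width: -0.0004
```

```bash
python3 arc.py "[94.5,96,97.5,99,100.5,102,103.5,105]" "13.2-(t-93)*0.6"; python3 - <<'E'
from h import *
p,d=grab_frame("side");cv2.imwrite("pics/g_s.png",cv2.resize(p[150:320,120:320],None,fx=4,fy=3.5)[:,:,::-1])
p,d=grab_frame("top");cv2.imwrite("pics/g_t.png",cv2.resize(p[160:320,140:320],None,fx=4.4,fy=3.7)[:,:,::-1])
E
```

```text
t 8.5 cradle xyz mm [1.000e-01 2.850e+01 1.929e+02] phi/rot [13.3  0.   0. ] F(cx,cy,z) [ 0.5  1.8 -1.7] w -0.4 q [-0.9   0.34  0.59  1.96 -0.01  1.04 -0.69]
94.5 [ 24.6 193.7  12.3]
96.0 [ 21.  194.2  11.4]
97.5 [ 17.3 194.6  10.5]
99.0 [ 13.7 194.9   9.6]
100.5 [ 10.  195.1   8.7]
102.0 [  6.3 195.2   7.8]
103.5 [  2.6 195.3   6.9]
105.0 [ -1.1 195.2   6. ]
[-0.1, 3.9, 0.1, 0.017, 0.0, 0.0]
[0.0, 3.7, 0.3, 0.015, 0.0, 0.0]
[0.0, 3.7, 0.3, 0.016, 0.0, 0.0]
[0.0, 3.7, 0.4, 0.016, 0.0, 0.0]
[0.0, 3.6, 0.4, 0.015, 0.0, 0.0]
[0.0, 3.7, 0.4, 0.016, 0.0, 0.0]
[0.0, 3.6, 0.5, 0.016, 0.0, 0.0]
[0.0, 3.7, 0.5, 0.016, 0.0, 0.0]
```

View pics/g_s.png

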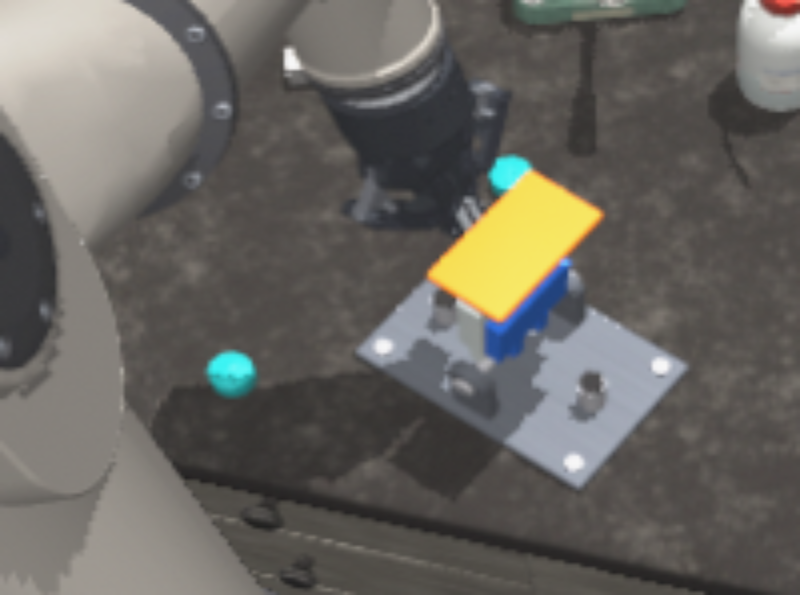

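View pics/g_t.png

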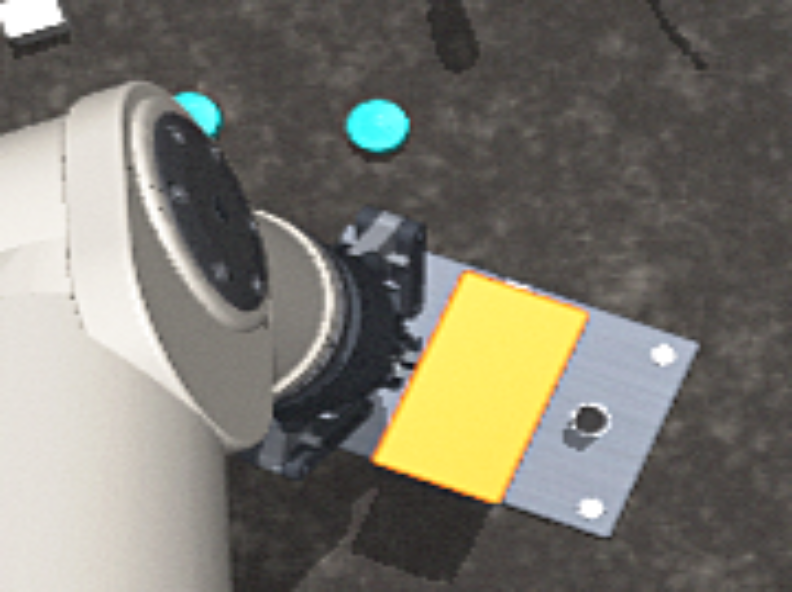

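Request:
servo_tool(increments=[0, 3.9, 0.1, 0.016, 0, 0, 0, 0, 3.7, 0.3, 0.015, 0, 0, 0, 0, 3.7, 0.3, 0.016, 0, 0, 0, 0, 3.7, 0.4, 0.016, 0, 0, 0, 0, 3.6, 0.4, 0.015, 0, 0, 0, 0, 3.7, 0.4, 0.016, 0, 0, 0, 0, 3.6, 0.5, 0.016, 0, 0, 0, 0, 3.7, 0.5, 0.016, 0, 0, 0])

```text
clock: 9.6
tcp_pos: [0.4732, 0.0674, 0.1952]
orientation: [2.985, -0.567, -0.03]
contact_force: [0.8, 3.0, -3.0]
grip_width: 0.0002
```

```bash
python3 arc.py "[107,109,111,113,115,117,119,121]" "6-(t-105)*0.4"; python3 - <<'E'
from h import *
p,d=grab_frame("side");cv2.imwrite("pics/i_s.png",cv2.resize(p[150:320,120:320],None,fx=4,fy=3.5)[:,:,::-1])
E
```

```text
t 9.6 cradle xyz mm [ 1.000e-01 -1.100e+00  1.952e+02] phi/rot [ 6.  0. -0.] F(cx,cy,z) [-0.4  3.1 -3. ] w 0.2 q [-0.83  0.25  0.59  2.05 -0.07  0.95 -0.58]
107.0 [ -6.  194.9   5.2]
109.0 [-11.  194.4   4.4]
111.0 [-16.  193.7   3.6]
113.0 [-20.9 192.8   2.8]
115.0 [-25.8 191.8   2. ]
117.0 [-30.6 190.6   1.2]
119.0 [-35.4 189.2   0.4]
121.0 [-40.1 187.6  -0.4]
[-0.1, 4.9, 0.9, 0.015, 0.0, -0.0]
[0.0, 4.9, 0.9, 0.013, 0.0, -0.0]
[0.0, 4.9, 1.1, 0.014, 0.0, -0.0]
[0.0, 4.8, 1.2, 0.014, 0.0, -0.0]
[0.0, 4.8, 1.3, 0.014, 0.0, -0.0]
[0.0, 4.8, 1.3, 0.014, 0.0, -0.0]
[0.0, 4.8, 1.5, 0.014, 0.0, -0.0]
[0.0, 4.7, 1.6, 0.014, 0.0, -0.0]
```

View pics/i_s.png

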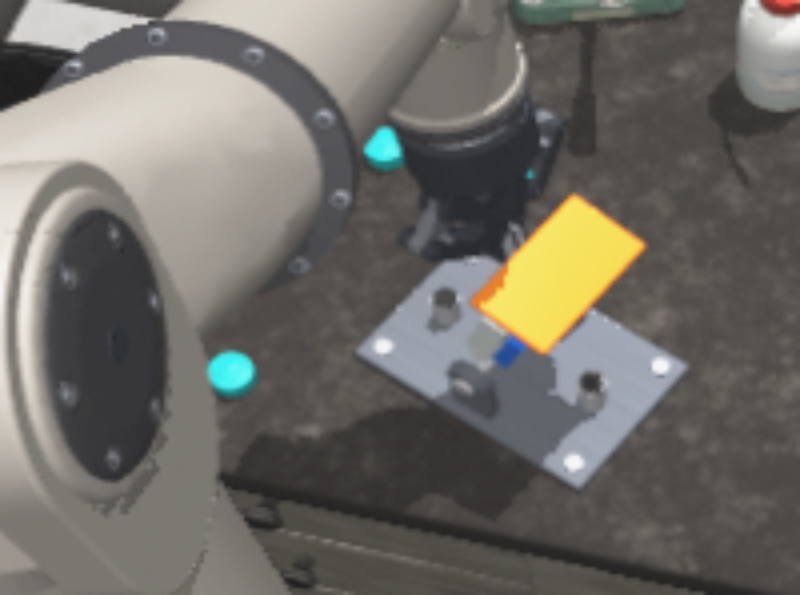

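Request:
servo_tool(increments=[3, 4.9, 0.9, 0.015, 0, 0, 0, 3, 4.9, 0.9, 0.014, 0, 0, 0, 3, 4.9, 1.1, 0.014, 0, 0, 0, 3, 4.8, 1.2, 0.014, 0, 0, 0, 3, 4.8, 1.3, 0.014, 0, 0, 0, 3, 4.8, 1.3, 0.014, 0, 0, 0, 3, 4.8, 1.5, 0.014, 0, 0, 0, 3, 4.7, 1.6, 0.014, 0, 0, 0])

```text
clock: 10.65
tcp_pos: [0.4814, 0.0222, 0.1875]
orientation: [-3.079, 0.585, -0.002]
contact_force: [-1.6, 3.0, 0.0]
grip_width: 0.0001
```

```bash
python3 arc.py "[123,125,127,129,131,133,135,137]" "-0.4-(t-121)*1"; python3 - <<'E'
from h import *
p,d=grab_frame("side");cv2.imwrite("pics/j_s.png",cv2.resize(p[150:320,120:320],None,fx=4,fy=3.5)[:,:,::-1])
E
```

```text
t 10.65 cradle xyz mm [ 24.3 -40.2 187.5] phi/rot [-0.4  0.   0. ] F(cx,cy,z) [-2.6  2.1  0. ] w 0.1 q [-0.68  0.23  0.59  2.08 -0.18  0.87 -0.36]
123.0 [-44.5 186.2  -2.4]
125.0 [-48.9 184.5  -4.4]
127.0 [-53.2 182.8  -6.4]
129.0 [-57.5 180.8  -8.4]
131.0 [-61.7 178.7 -10.4]
133.0 [-65.8 176.5 -12.4]
135.0 [-69.8 174.1 -14.4]
137.0 [-73.7 171.6 -16.4]
[-24.3, 4.4, 1.3, 0.034, 0.0, 0.0]
[-0.0, 4.4, 1.5, 0.035, 0.0, 0.0]
[-0.0, 4.4, 1.4, 0.035, 0.0, 0.0]
[-0.0, 4.5, 1.5, 0.035, 0.0, 0.0]
[-0.0, 4.4, 1.4, 0.035, 0.0, 0.0]
[-0.0, 4.5, 1.5, 0.035, 0.0, 0.0]
[-0.0, 4.4, 1.4, 0.035, 0.0, 0.0]
[-0.0, 4.4, 1.5, 0.035, 0.0, 0.0]
```

View pics/j_s.png

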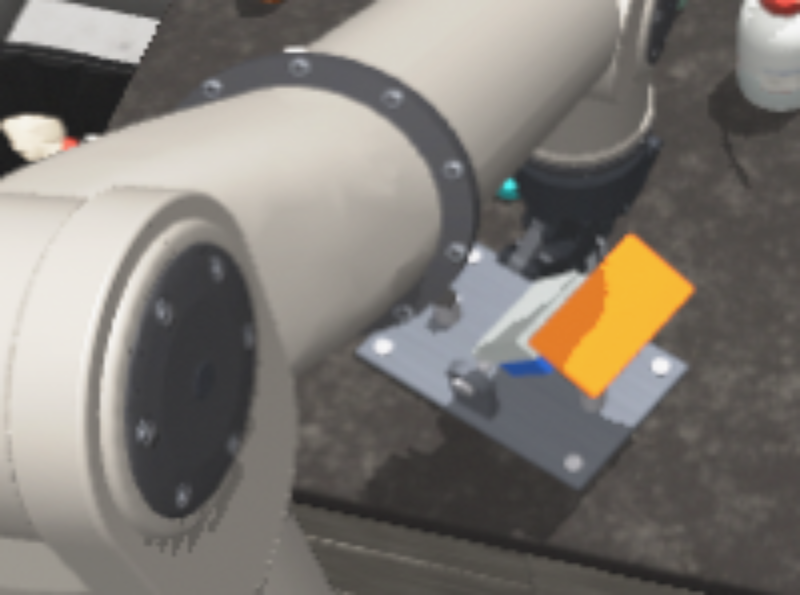

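```bash
sed -i 's/pose(\*x) for x in ts/pose(*x,X) for x in ts/; s/^    where()$/    where();X=float(sys.argv[4]) if len(sys.argv)>4 else 0./' arc.py; python3 arc.py "[123,125,127.5,130,132.5,135,137.5,140]" "-0.4-(t-121)*1" 1 27
```

```text
t 10.7 cradle xyz mm [ 24.6 -41.3 187.4] phi/rot [-0.4  0.  -0.1] F(cx,cy,z) [-1.2  2.7 -2.6] w 0.3 q [-0.68  0.23  0.59  2.08 -0.18  0.87 -0.36]
123.0 [-44.5 186.2  -2.4]
125.0 [-48.9 184.5  -4.4]
127.5 [-54.3 182.3  -6.9]
130.0 [-59.6 179.8  -9.4]
132.5 [-64.8 177.1 -11.9]
135.0 [-69.8 174.1 -14.4]
137.5 [-74.7 171.  -16.9]
140.0 [-79.5 167.6 -19.4]
[2.4, 3.2, 1.2, 0.034, -0.0, -0.001]
[0.0, 4.5, 1.4, 0.035, -0.0, -0.0]
[0.0, 5.5, 1.9, 0.044, -0.0, -0.0]
[0.0, 5.5, 1.8, 0.044, -0.0, -0.0]
[0.0, 5.6, 1.8, 0.043, -0.0, -0.0]
[0.0, 5.5, 1.9, 0.044, -0.0, -0.0]
[0.0, 5.6, 1.8, 0.043, -0.0, -0.0]
[0.0, 5.5, 1.8, 0.044, -0.0, -0.0]
```

Request:
servo_tool(increments=[2.4, 3.6, 1.2, 0.034, 0, 0, 0, 0, 4.5, 1.4, 0.035, 0, 0, 0, 0, 5.5, 1.9, 0.044, 0, 0, 0, 0, 5.5, 1.8, 0.044, 0, 0, 0, 0, 5.6, 1.8, 0.044, 0, 0, 0, 0, 5.5, 1.9, 0.044, 0, 0, 0, 0, 5.6, 1.8, 0.044, 0, 0, 0, 0, 5.5, 1.8, 0.044, 0, 0, 0])

```text
clock: 11.7
tcp_pos: [0.4698, -0.0144, 0.168]
orientation: [-2.756, 0.523, -0.091]
contact_force: [0.8, 4.5, -1.4]
grip_width: 0.0002
```

```bash
python3 arc.py "[142,144,146,148,150,152,154,156]" "-20.4-(t-140)*1" 1 27; python3 - <<'E'
from h import *
p,d=grab_frame("side");cv2.imwrite("pics/k_s.png",cv2.resize(p[150:320,120:320],None,fx=4,fy=3.5)[:,:,::-1])
p,d=grab_frame("wrist");cv2.imwrite("pics/k_w.png",p[:,:,::-1])
E
```

```text
t 11.7 cradle xyz mm [ 26.9 -78.4 168. ] phi/rot [-19.5  -0.    0. ] F(cx,cy,z) [-0.9  4.5 -1.4] w 0.2 q [-0.33  0.22  0.52  2.19 -0.65  0.79  0.27]
142.0 [-83.1 165.  -22.4]
144.0 [-86.7 162.1 -24.4]
146.0 [-90.2 159.  -26.4]
148.0 [-93.6 155.8 -28.4]
150.0 [-96.9 152.5 -30.4]
152.0 [-100.   149.   -32.4]
154.0 [-103.1  145.5  -34.4]
156.0 [-106.   141.8  -36.4]
[0.1, 5.3, 1.2, 0.05, -0.001, 0.001]
[-0.0, 4.5, 1.4, 0.035, 0.0, -0.0]
[-0.0, 4.5, 1.3, 0.035, 0.0, -0.0]
[-0.0, 4.5, 1.4, 0.034, 0.0, -0.0]
[-0.0, 4.4, 1.4, 0.035, 0.0, -0.0]
[-0.0, 4.5, 1.3, 0.035, 0.0, -0.0]
[-0.0, 4.5, 1.4, 0.035, 0.0, -0.0]
[-0.0, 4.4, 1.4, 0.035, 0.0, -0.0]
```

View pics/k_s.png

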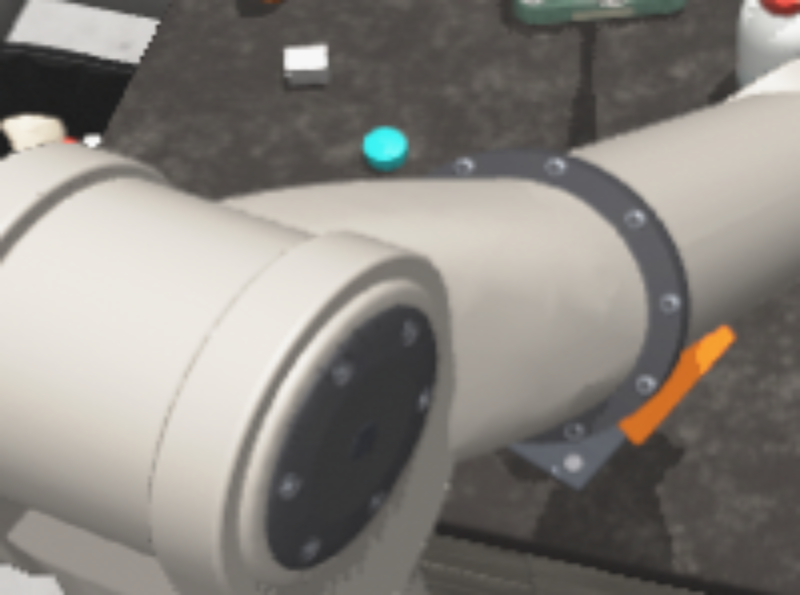

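View pics/k_w.png

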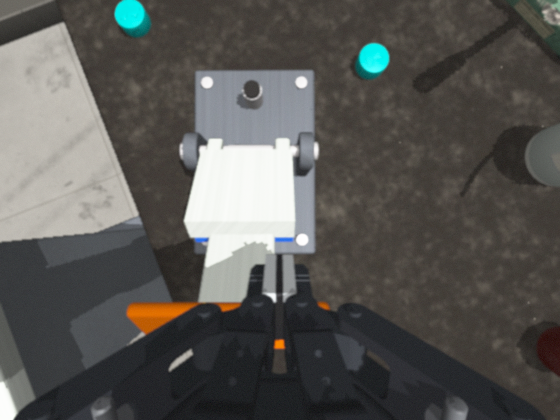

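```bash
python3 arc.py "[142,144,146,148,150,152,154,156]" "-20-(t-140)*0.5" 1 30
```

```text
t 11.8 cradle xyz mm [ 26.7 -80.1 167.5] phi/rot [-19.4  -0.   -0.2] F(cx,cy,z) [-0.3  0.2  0.2] w 0.3 q [-0.33  0.22  0.52  2.19 -0.65  0.79  0.27]
142.0 [-83.2 164.7 -21. ]
144.0 [-87.  161.5 -22. ]
146.0 [-90.6 158.1 -23. ]
148.0 [-94.  154.6 -24. ]
150.0 [-97.4 151.  -25. ]
152.0 [-100.6  147.3  -26. ]
154.0 [-103.7  143.5  -27. ]
156.0 [-106.6  139.5  -28. ]
[3.3, 3.9, 1.6, 0.027, -0.001, -0.003]
[-0.0, 4.6, 1.7, 0.018, 0.0, 0.0]
[-0.0, 4.6, 1.7, 0.017, 0.0, 0.0]
[-0.0, 4.6, 1.9, 0.018, 0.0, 0.0]
[-0.0, 4.5, 1.9, 0.017, 0.0, 0.0]
[-0.0, 4.5, 2.0, 0.018, 0.0, 0.0]
[-0.0, 4.5, 2.1, 0.017, 0.0, 0.0]
[-0.0, 4.4, 2.2, 0.018, 0.0, 0.0]
```

Request:
servo_tool(increments=[3.3, 3.9, 1.6, 0.027, 0, 0, 0, 0, 4.6, 1.7, 0.018, 0, 0, 0, 0, 4.6, 1.7, 0.018, 0, 0, 0, 0, 4.6, 1.9, 0.018, 0, 0, 0, 0, 4.5, 1.9, 0.018, 0, 0, 0, 0, 4.5, 2.0, 0.018, 0, 0, 0, 0, 4.5, 2.1, 0.018, 0, 0, 0, 0, 4.4, 2.2, 0.018, 0, 0, 0])

```text
clock: 12.8
tcp_pos: [0.4632, -0.04, 0.1401]
orientation: [-2.609, 0.494, -0.124]
contact_force: [1.4, 2.1, 1.3]
grip_width: 0.0002
```

```bash
python3 arc.py "[158,160,162,164,166,168,170,172]" "-28" 1 30; python3 - <<'E'
from h import *
o=get_obs();p,d=grab_frame("wrist");cv2.imwrite("pics/l_w.png",p[:,:,::-1]);np.savez("pics/l.npz",p=p,d=d,pos=o['tcp_pos'],ori=o['orientation'])
E
```

```text
t 12.8 cradle xyz mm [  30.1 -104.7  140.1] phi/rot [-28.2   0.    0.1] F(cx,cy,z) [0.5 2.5 1.3] w 0.2 q [-0.11  0.32  0.47  2.22 -0.91  0.85  0.66]
158.0 [-109.5  135.2  -28. ]
160.0 [-112.3  130.8  -28. ]
162.0 [-114.9  126.3  -28. ]
164.0 [-117.3  121.7  -28. ]
166.0 [-119.5  117.1  -28. ]
168.0 [-121.6  112.3  -28. ]
170.0 [-123.6  107.5  -28. ]
172.0 [-125.3  102.6  -28. ]
[-0.1, 6.5, 2.0, -0.004, 0.0, 0.001]
[-0.0, 4.5, 2.6, 0.0, 0.0, 0.0]
[-0.0, 4.4, 2.8, 0.0, 0.0, 0.0]
[-0.0, 4.3, 2.9, 0.0, 0.0, 0.0]
[-0.0, 4.2, 3.1, 0.0, 0.0, 0.0]
[-0.0, 4.1, 3.2, 0.0, 0.0, 0.0]
[-0.0, 4.0, 3.3, 0.0, 0.0, 0.0]
[-0.0, 3.8, 3.5, 0.0, 0.0, 0.0]
```

View pics/l_w.png

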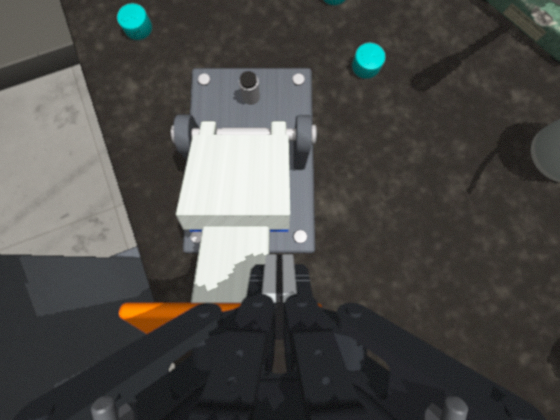

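Request:
servo_tool(increments=[0, 6.0, 2.0, -0.002, 0, 0, 0, 0, 4.5, 2.6, 0, 0, 0, 0, 0, 4.4, 2.8, 0, 0, 0, 0, 0, 4.3, 2.9, 0, 0, 0, 0, 0, 4.2, 3.1, 0, 0, 0, 0, 0, 4.1, 3.2, 0, 0, 0, 0, 0, 4.0, 3.3, 0, 0, 0, 0, 0, 3.8, 3.5, 0, 0, 0, 0])

```text
clock: 13.85
tcp_pos: [0.4558, -0.058, 0.1026]
orientation: [-2.61, 0.494, -0.124]
contact_force: [3.5, 5.9, -0.1]
grip_width: 0.0002
```

```bash
python3 arc.py "[172.5,173,173.5,174,174.5,175,175.5,176]" "-28" 1 30; cat > leaf.py <<'E'
from h import *
import sys
o=get_obs();p,d=grab_frame("wrist");cv2.imwrite(f"pics/{sys.argv[1]}.png",p[:,:,::-1])
ys,xs=np.mgrid[60:330:2,150:340:2];px=np.c_[xs.ravel(),ys.ravel()]
P=dep("wrist",px,d,o)-O3;q=np.c_[P@CX,P@CY,P[:,2]]*1000
col=p[px[:,1],px[:,0]].astype(int)
m=(col.min(1)>150)&(abs(q[:,0])<34)&(q[:,2]>40)
q=q[m];s=q[(abs(q[:,1])>25)&(abs(q[:,1])<86)]
print(len(s),"plate",s.mean(0).round(1)); 
if len(s)>20:
    k=np.polyfit(s[:,1],s[:,2],1);res=s[:,2]-np.polyval(k,s[:,1]);g=abs(res)<3;k=np.polyfit(s[g,1],s[g,2],1)
    print("slope deg",np.degrees(np.arctan(k[0])),"z at 0",k[1],"res",res[g].std(),g.sum())
E
python3 leaf.py m_w
```

```text
t 13.85 cradle xyz mm [  29.9 -124.2  102.6] phi/rot [-28.2   0.    0.1] F(cx,cy,z) [ 1.1  6.7 -0.1] w 0.2 q [-0.04  0.4   0.45  2.24 -0.99  0.82  0.8 ]
172.5 [-125.8  101.4  -28. ]
173.0 [-126.2  100.2  -28. ]
173.5 [-126.5   98.9  -28. ]
174.0 [-126.9   97.7  -28. ]
174.5 [-127.3   96.4  -28. ]
175.0 [-127.7   95.2  -28. ]
175.5 [-128.    93.9  -28. ]
176.0 [-128.3   92.7  -28. ]
[0.1, 2.0, 0.3, -0.003, 0.001, 0.001]
[-0.0, 0.9, 0.9, 0.0, -0.0, 0.0]
[-0.0, 0.9, 0.9, 0.0, -0.0, 0.0]
[-0.0, 1.0, 1.0, 0.0, -0.0, 0.0]
[-0.0, 0.9, 0.9, 0.0, -0.0, 0.0]
[-0.0, 0.9, 0.9, 0.0, -0.0, 0.0]
[-0.0, 0.9, 1.0, 0.0, -0.0, 0.0]
[-0.0, 0.9, 0.9, 0.0, -0.0, 0.0]
2506 plate [  0.8 -56.3  86.6]
slope deg -7.46094406394978 z at 0 79.23303972105512 res 0.5992313261800838 2500
```

View pics/m_w.png

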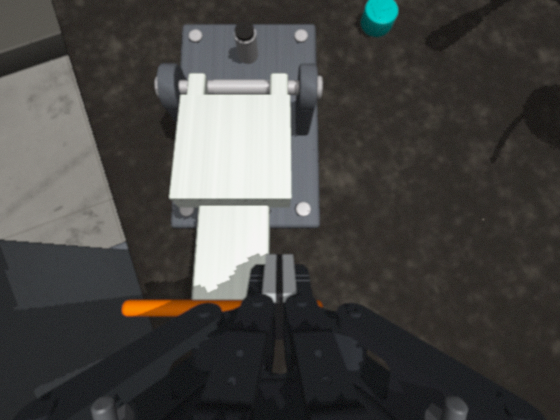

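Request:
servo_tool(increments=[0, 2.0, 0.3, -0.003, 0, 0, 0, 0, 0.9, 0.9, 0, 0, 0, 0, 0, 0.9, 0.9, 0, 0, 0, 0, 0, 1, 1, 0, 0, 0, 0, 0, 0.9, 0.9, 0, 0, 0, 0, 0, 0.9, 0.9, 0, 0, 0, 0, 0, 0.9, 1.0, 0, 0, 0, 0, 0, 0.9, 0.9, 0, 0, 0, 0])

```text
clock: 14.9
tcp_pos: [0.4546, -0.0608, 0.093]
orientation: [-2.611, 0.492, -0.123]
contact_force: [4.9, 8.4, -0.2]
grip_width: -0.0001
```

```bash
python3 leaf.py n_w; python3 arc.py "[176.5,177,177.3,177.6,177.9,178.2,178.5,178.8]" "-28" 1 30
```

```text
2756 plate [  0.6 -56.7  82.5]
slope deg -3.5806792158790546 z at 0 78.9109220801256 res 0.5862065456572063 2756
t 14.95 cradle xyz mm [  29.8 -127.2   92.9] phi/rot [-28.1   0.1   0.1] F(cx,cy,z) [ 1.8  8.6 -1.9] w -0.1 q [-0.03  0.42  0.44  2.25 -1.01  0.82  0.83]
176.5 [-128.7   91.4  -28. ]
177.0 [-129.    90.2  -28. ]
177.3 [-129.2   89.4  -28. ]
177.6 [-129.4   88.7  -28. ]
177.9 [-129.5   87.9  -28. ]
178.2 [-129.7   87.1  -28. ]
178.5 [-129.9   86.4  -28. ]
178.8 [-130.    85.6  -28. ]
[0.2, 2.0, 0.6, -0.001, 0.002, 0.002]
[0.0, 0.8, 1.0, -0.0, -0.0, 0.0]
[0.0, 0.6, 0.6, -0.0, -0.0, 0.0]
[0.0, 0.5, 0.5, -0.0, -0.0, 0.0]
[0.0, 0.5, 0.6, -0.0, -0.0, 0.0]
[0.0, 0.5, 0.6, -0.0, -0.0, 0.0]
[0.0, 0.5, 0.6, -0.0, -0.0, 0.0]
[0.0, 0.5, 0.6, -0.0, -0.0, 0.0]
```

Request:
servo_tool(increments=[0, 0.8, 0.9, 0, 0, 0, 0, 0, 0.8, 0.9, 0, 0, 0, 0, 0, 0.7, 0.8, 0, 0, 0, 0, 0, 0, 0, 0, 0, 0, 0, 0, 0, 0, 0, 0, 0, 0, 0, 0, 0, 0, 0, 0, 0, 0, 0, 0, 0, 0, 0, 0, 0, 0, 0, 0, 0, 0, 0])

```text
clock: 15.95
tcp_pos: [0.4543, -0.0615, 0.0896]
orientation: [-2.611, 0.492, -0.122]
contact_force: [4.7, 7.6, -1.2]
grip_width: 0.0003
```

```bash
python3 leaf.py o_w; python3 pl.py 3 -150 130 -28 30; python3 - <<'E'
from h import *
p,d=grab_frame("top");cv2.imwrite("pics/o_t.png",p[:,:,::-1])
E
```

```text
2817 plate [  0.6 -56.6  81. ]
slope deg -2.216316640046774 z at 0 78.79557020503823 res 0.6078302152641908 2817
t 16.0 cradle xyz mm [  29.8 -128.    89.6] phi/rot [-28.1   0.1   0.1] F(cx,cy,z) [ 2.2 10.5 -2. ] w -0.3 q [-0.02  0.43  0.44  2.25 -1.02  0.81  0.84]
[0.1, 0.1, -15.3, -0.0, 0.001, 0.001]
[0.0, 0.1, -15.4, -0.001, 0.0, 0.0]
[0.1, 0.2, -15.3, -0.0, 0.001, 0.001]
```

View pics/o_w.png

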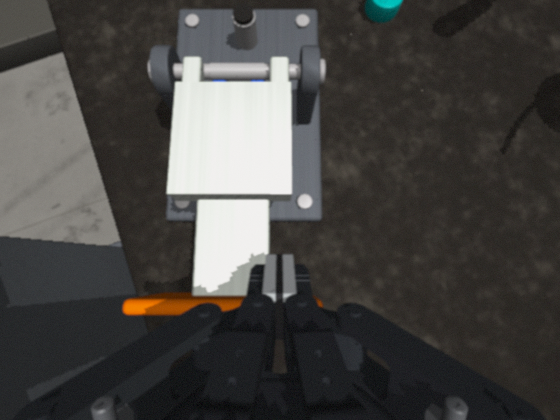

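View pics/o_t.png

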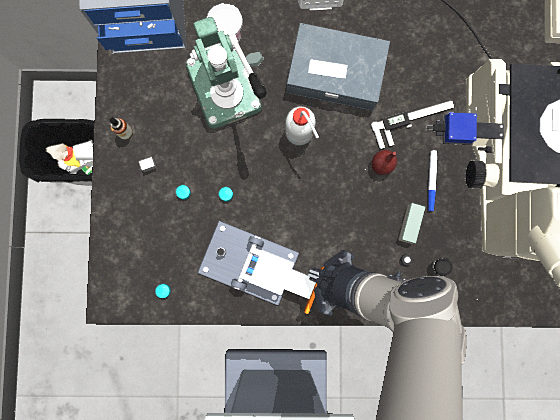

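```bash
python3 - <<'E'
from pl import *
where();a=now()
n1=pose(-150,130,-28,30);go((-150,130,-28,30),2,a)
go((-210,110,-30,25),3,n1);go((-210,40,-30,25),3,pose(-210,110,-30,25))
E
```

```text
t 16.05 cradle xyz mm [  29.8 -128.    89.6] phi/rot [-28.1   0.1   0.1] F(cx,cy,z) [ 2.5 10.5 -1.8] w -0.1 q [-0.02  0.43  0.44  2.25 -1.02  0.81  0.84]
[0.1, 0.2, -23.0, -0.001, 0.001, 0.001]
[0.1, 0.2, -23.0, -0.0, 0.001, 0.001]
[-1.7, 20.8, -3.5, 0.012, -0.0, -0.0]
[-1.6, 20.7, -3.8, 0.011, 0.0, -0.0]
[-1.7, 20.7, -3.9, 0.012, 0.0, -0.0]
[0.0, 11.7, 20.2, 0.0, 0.0, -0.0]
[-0.0, 11.6, 20.2, 0.0, 0.0, -0.0]
[-0.0, 11.7, 20.2, 0.0, 0.0, -0.0]
```

Request:
servo_tool(increments=[0, -4, 0, 0, 0, 0, 0, 0, 0, -25, 0, 0, 0, 0, 0, 2, -25, 0, 0, 0, 0, -1.7, 20.8, -3.5, 0.012, 0, 0, 0, -1.6, 21, -3.8, 0.011, 0, 0, 0, -1.7, 21, -3.9, 0.012, 0, 0, 0, 0, 11.7, 20, 0, 0, 0, 0, 0, 11.7, 20, 0, 0, 0, 0])

```text
clock: 17.05
tcp_pos: [0.4183, -0.1398, 0.0671]
orientation: [-2.581, 0.492, -0.132]
contact_force: [1.1, -0.0, 1.0]
grip_width: 0.0001
```

```bash
python3 - <<'E'
from pl import *
where();a=now()
go((-195,16,-32,20),4,a); go((-160,15,-32,20),4,pose(-195,16,-32,20))
p,d=grab_frame("wrist");cv2.imwrite("pics/q_w.png",p[:,:,::-1])
p,d=grab_frame("top");cv2.imwrite("pics/q_t.png",p[:,:,::-1])
E
```

```text
t 17.05 cradle xyz mm [  25.  -214.    67.1] phi/rot [-29.8  -0.1  -0.1] F(cx,cy,z) [1.  0.4 1. ] w 0.1 q [ 0.17  0.51  0.47  2.23 -1.02  0.9   1.06]
[-1.3, 2.2, 13.4, 0.009, -0.0, -0.0]
[-1.2, 2.4, 13.5, 0.01, -0.001, -0.001]
[-1.3, 2.4, 13.4, 0.009, 0.0, 0.0]
[-1.2, 2.6, 13.3, 0.01, -0.0, -0.0]
[-0.0, -7.3, 4.8, -0.0, 0.0, 0.0]
[-0.0, -7.3, 4.9, -0.0, 0.0, 0.0]
[0.0, -7.3, 4.8, -0.0, 0.0, 0.0]
[0.0, -7.3, 4.9, -0.0, 0.0, 0.0]
```

View pics/q_w.png

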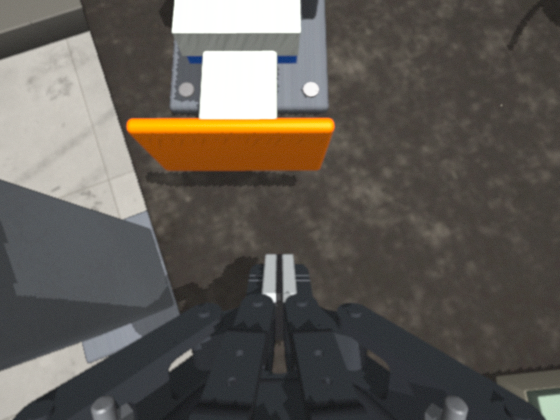

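View pics/q_t.png

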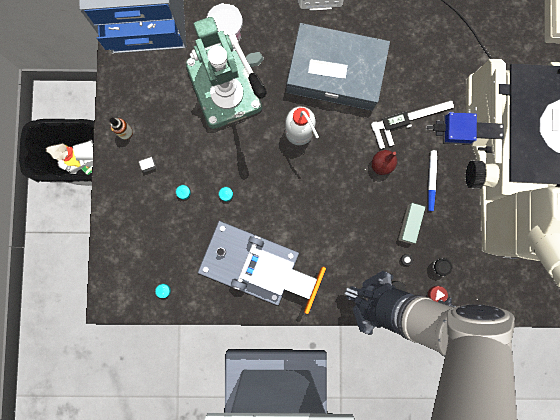

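Request:
servo_tool(increments=[-1.3, 2.2, 13.4, 0.009, 0, 0, 0, -1.2, 2.4, 13.4, 0.01, 0, 0, 0, -1.3, 2.4, 13.4, 0.009, 0, 0, 0, -1.2, 2.6, 13.4, 0.01, 0, 0, 0, 0, -7.3, 4.8, 0, 0, 0, 0, 0, -7.3, 4.8, 0, 0, 0, 0, 0, -7.3, 4.8, 0, 0, 0, 0, 0, -7.3, 4.8, 0, 0, 0, 0])

```text
clock: 18.15
tcp_pos: [0.4344, -0.0855, 0.0166]
orientation: [-2.542, 0.482, -0.14]
contact_force: [0.6, -1.0, 0.5]
grip_width: -0.0001
```

```bash
python3 arc.py "[0,1.5,5,9,13,17,21,25]" "32+t*0.15" -1 20;  python3 - <<'E'
from h import *
p,d=grab_frame("wrist");cv2.imwrite("pics/r_w.png",p[:,:,::-1])
E
```

```text
t 18.15 cradle xyz mm [  20.1 -157.6   16.6] phi/rot [-32.1  -0.    0. ] F(cx,cy,z) [ 0.9 -0.7  0.5] w -0.1 q [ 0.17  0.61  0.34  2.27 -1.22  0.81  1.19]
0.0 [-157.   16.  -32.]
1.5 [-157.6   20.   -32.2]
5.0 [-158.6   29.5  -32.8]
9.0 [-159.1   40.4  -33.4]
13.0 [-158.8   51.3  -34. ]
17.0 [-157.7   62.1  -34.6]
21.0 [-155.9   72.9  -35.2]
25.0 [-153.3   83.5  -35.8]
[-0.1, -0.3, 0.8, -0.002, -0.0, 0.001]
[0.1, -1.6, -3.7, 0.004, -0.0, -0.0]
[-0.0, -4.2, -8.6, 0.009, -0.0, -0.0]
[-0.0, -5.4, -9.4, 0.01, -0.0, -0.0]
[-0.0, -6.3, -8.9, 0.011, -0.0, -0.0]
[-0.0, -6.9, -8.4, 0.01, -0.0, -0.0]
[-0.0, -7.6, -7.9, 0.011, -0.0, -0.0]
[-0.0, -8.3, -7.2, 0.01, -0.0, -0.0]
```

View pics/r_w.png

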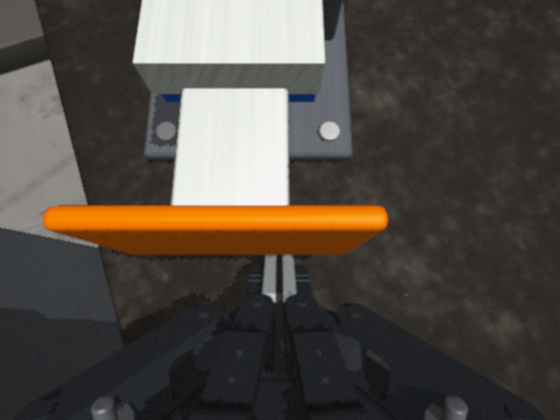

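```bash
python3 arc.py "[1,3,6,9,12,15,18,21]" "32" -1 20
```

```text
t 18.2 cradle xyz mm [  19.7 -156.4   16.6] phi/rot [-32.2   0.    0.1] F(cx,cy,z) [-1.1  1.1 -0.9] w -0.1 q [ 0.17  0.61  0.34  2.27 -1.22  0.81  1.19]
1.0 [-157.4   18.7  -32. ]
3.0 [-158.2   24.1  -32. ]
6.0 [-159.1   32.2  -32. ]
9.0 [-159.5   40.4  -32. ]
12.0 [-159.4   48.6  -32. ]
15.0 [-159.    56.8  -32. ]
18.0 [-158.1   65.   -32. ]
21.0 [-156.8   73.   -32. ]
[0.3, -0.2, -2.4, -0.003, 0.001, 0.002]
[-0.0, -2.2, -5.0, -0.0, -0.0, -0.0]
[-0.0, -3.6, -7.3, -0.0, -0.0, -0.0]
[-0.0, -4.0, -7.2, -0.0, -0.0, -0.0]
[-0.0, -4.4, -6.9, -0.0, -0.0, -0.0]
[-0.0, -4.7, -6.7, -0.0, -0.0, -0.0]
[-0.0, -5.1, -6.4, -0.0, -0.0, -0.0]
[-0.0, -5.4, -6.2, -0.0, -0.0, -0.0]
```

Request:
servo_tool(increments=[0, -0.2, -2.4, 0, 0, 0, 0, 0, -2.2, -5, 0, 0, 0, 0, 0, -3.6, -7.3, 0, 0, 0, 0, 0, -4, -7.2, 0, 0, 0, 0, 0, -4.4, -6.9, 0, 0, 0, 0, 0, -4.7, -6.7, 0, 0, 0, 0, 0, -5.1, -6.4, 0, 0, 0, 0, 0, -5.4, -6.2, 0, 0, 0, 0])

```text
clock: 19.2
tcp_pos: [0.4337, -0.0865, 0.0732]
orientation: [-2.542, 0.483, -0.139]
contact_force: [-1.1, 0.2, -0.4]
grip_width: -0.0001
```

```bash
python3 arc.py "[24,27,30,33,36,39,42,45]" "32" -1 20;  python3 - <<'E'
from h import *
p,d=grab_frame("wrist");cv2.imwrite("pics/s_w.png",p[:,:,::-1])
p,d=grab_frame("top");cv2.imwrite("pics/s_t.png",cv2.resize(p[200:360,180:380],None,fx=4,fy=3.7)[:,:,::-1])
E
```

```text
t 19.2 cradle xyz mm [  19.8 -158.8   73.2] phi/rot [-32.1  -0.    0. ] F(cx,cy,z) [-1.1 -0.2 -0.4] w -0.1 q [ 0.11  0.48  0.41  2.26 -1.09  0.87  1.03]
24.0 [-155.    81.1  -32. ]
27.0 [-152.9   89.   -32. ]
30.0 [-150.3   96.7  -32. ]
33.0 [-147.4  104.4  -32. ]
36.0 [-144.   111.9  -32. ]
39.0 [-140.3  119.1  -32. ]
42.0 [-136.1  126.2  -32. ]
45.0 [-131.7  133.1  -32. ]
[0.2, -7.4, -4.6, -0.002, -0.0, 0.0]
[-0.0, -6.0, -5.6, -0.0, -0.0, 0.0]
[-0.0, -6.3, -5.3, -0.0, -0.0, 0.0]
[-0.0, -6.5, -4.9, -0.0, -0.0, 0.0]
[-0.0, -6.9, -4.5, -0.0, -0.0, 0.0]
[-0.0, -7.0, -4.2, -0.0, -0.0, 0.0]
[-0.0, -7.2, -3.8, -0.0, -0.0, 0.0]
[-0.0, -7.5, -3.5, -0.0, -0.0, 0.0]
```

View pics/s_w.png

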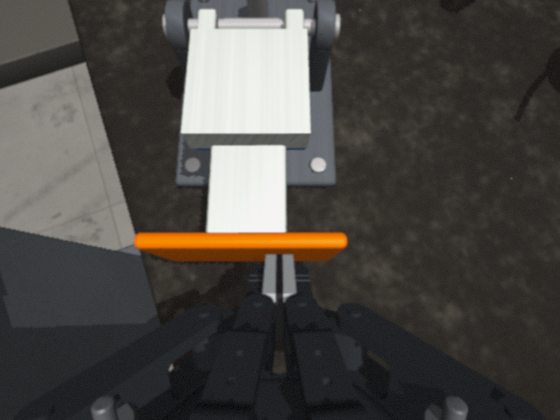

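View pics/s_t.png

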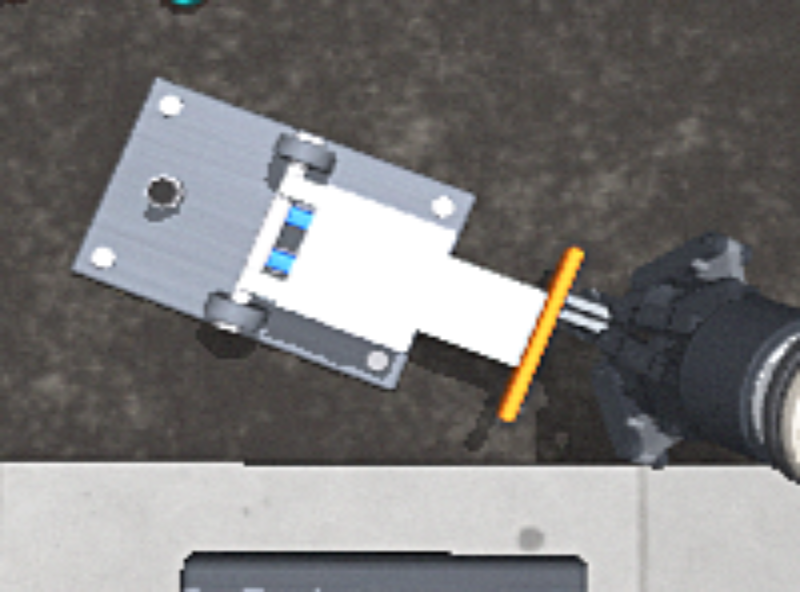

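```bash
python3 leaf.py t_w
```

```text
2189 plate [  0.6 -63.   81.2]
slope deg -2.3508992809262175 z at 0 78.61268762407873 res 0.5496754448664221 2189
```

The leaf hasn't moved, still at 177.7°: the finger slipped up along the outside of the plate. I'll back off, re-measure the plate and hook in deeper.

```bash
python3 - <<'E'
from pl import *
where();go((-200,70,-32,20),4)
go((-200,12,-34,20),4,pose(-200,70,-32,20))
E
```

```text
t 19.35 cradle xyz mm [  20.1 -158.7   73. ] phi/rot [-32.1  -0.    0. ] F(cx,cy,z) [-0.  -0.1  0. ] w -0.1 q [ 0.11  0.49  0.41  2.26 -1.09  0.87  1.03]
[-0.0, 9.1, -4.8, -0.001, -0.0, 0.0]
[-0.0, 9.2, -4.9, -0.0, -0.0, 0.0]
[-0.1, 9.1, -4.8, -0.001, -0.0, 0.001]
[0.0, 9.2, -4.8, -0.0, -0.001, -0.0]
[0.0, 7.7, 12.3, 0.009, 0.0, 0.0]
[0.0, 7.8, 12.2, 0.008, -0.0, 0.0]
[0.0, 7.9, 12.2, 0.009, -0.0, -0.0]
[-0.0, 8.0, 12.1, 0.009, -0.0, -0.0]
```

Request:
servo_tool(increments=[0, 9.1, -4.8, 0, 0, 0, 0, 0, 9.2, -4.9, 0, 0, 0, 0, 0, 9.1, -4.8, 0, 0, 0, 0, 0, 9.2, -4.8, 0, 0, 0, 0, 0, 0, 0, 0, 0, 0, 0, 0, 0, 0, 0, 0, 0, 0, 0, 0, 0, 0, 0, 0, 0, 0, 0, 0, 0, 0, 0, 0])

```text
clock: 20.35
tcp_pos: [0.4186, -0.1247, 0.0695]
orientation: [-2.542, 0.482, -0.139]
contact_force: [-0.2, -1.1, 0.3]
grip_width: -0.0001
```

```bash
python3 - <<'E'
from h import *
np.set_printoptions(precision=1,suppress=True)
where();o=get_obs()
for n in("top","side","wrist"):
    p,d=grab_frame(n);cv2.imwrite(f"pics/u_{n}.png",p[:,:,::-1]);h=hsv(p)
    m=cv2.inRange(h,np.array((8,170,80)),np.array((24,255,255)))
    ys,xs=np.nonzero(m);P=dep(n,np.c_[xs,ys],d,o)-O3;q=np.c_[P@CX,P@CY,P[:,2]]*1000
    q=q[(abs(q[:,0])<60)&(q[:,1]<-100)&(q[:,1]>-200)]
    if len(q)<10: print(n,len(q));continue
    print(n,len(q),"lo",np.percentile(q,3,axis=0),"med",np.median(q,0),"hi",np.percentile(q,97,axis=0))
    t=q[q[:,2]>np.percentile(q[:,2],97)-6];print("  topedge",t.mean(0))
E
```

```text
t 20.35 cradle xyz mm [  19.8 -199.8   69.5] phi/rot [-32.1   0.    0. ] F(cx,cy,z) [ 0.2 -1.2  0.3] w -0.1 q [ 0.2  0.5  0.4  2.2 -1.1  0.9  1.1]
top 176 lo [ -46.  -150.2   50.1] med [  -2.  -144.3   89.7] hi [  45.7 -142.7   94. ]
  topedge [  -2.6 -146.3   91. ]
side 0
wrist 8644 lo [ -42.8 -151.6   44.5] med [   2.2 -150.1   82.8] hi [  48.1 -143.5   94.4]
  topedge [   2.4 -147.1   92.8]
```

View pics/u_wrist.png

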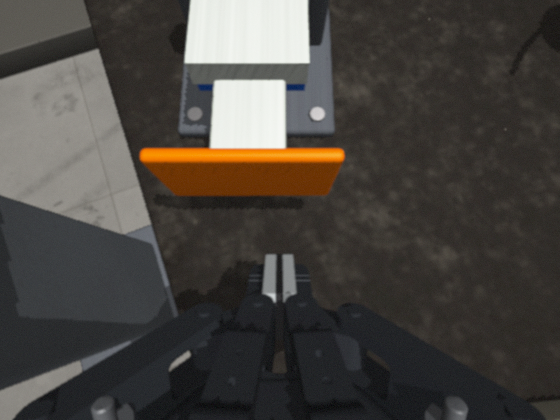

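View pics/u_side.png

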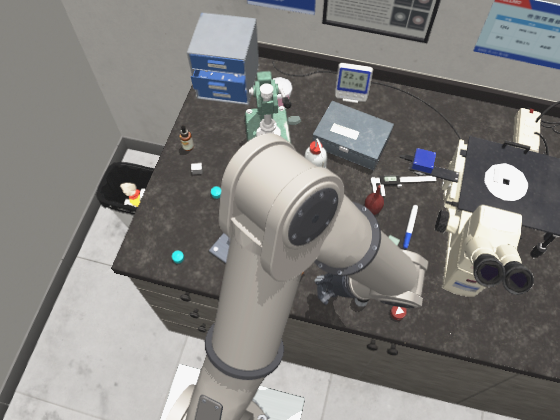

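```bash
python3 - <<'E'
from pl import *
where();go((-195,12.5,-32,22),5)
go((-160,12.5,-32,22),3,pose(-195,12.5,-32,22))
E
```

```text
t 20.5 cradle xyz mm [  19.8 -200.    69.5] phi/rot [-32.1   0.    0. ] F(cx,cy,z) [-0.2  0.3 -0.1] w 0.1 q [ 0.18  0.51  0.44  2.24 -1.05  0.92  1.08]
[0.4, 5.2, 10.2, -0.0, 0.0, 0.0]
[0.5, 5.2, 10.2, -0.001, 0.0, 0.0]
[0.4, 5.2, 10.2, -0.0, 0.0, 0.0]
[0.5, 5.2, 10.2, -0.001, 0.0, 0.0]
[0.4, 5.2, 10.2, -0.0, 0.0, 0.0]
[-0.0, -9.9, 6.2, -0.0, 0.0, 0.0]
[-0.0, -9.9, 6.2, -0.0, 0.0, 0.0]
[-0.0, -9.9, 6.1, -0.0, 0.0, 0.0]
```

Request:
servo_tool(increments=[0.4, 5.2, 10.2, 0, 0, 0, 0, 0.5, 5.2, 10.2, 0, 0, 0, 0, 0.4, 5.2, 10.2, 0, 0, 0, 0, 0.5, 5.2, 10.2, 0, 0, 0, 0, 0.4, 5.2, 10.2, 0, 0, 0, 0, 0, -9.9, 6.2, 0, 0, 0, 0, 0, -9.9, 6.2, 0, 0, 0, 0, 0, -9.9, 6.2, 0, 0, 0, 0])

```text
clock: 21.5
tcp_pos: [0.4359, -0.0873, 0.0129]
orientation: [-2.542, 0.481, -0.139]
contact_force: [-0.7, 0.5, 0.7]
grip_width: -0.0001
```

```bash
python3 - <<'E'
from pl import *
where();go((-147,13,-32,22),4)
p,d=grab_frame("wrist");cv2.imwrite("pics/v_w.png",p[:,:,::-1])
where()
E
```

```text
t 21.5 cradle xyz mm [  22.1 -158.8   12.9] phi/rot [-32.1  -0.    0. ] F(cx,cy,z) [-0.9  0.2  0.7] w -0.1 q [ 0.17  0.62  0.34  2.26 -1.23  0.81  1.19]
[-0.0, -2.5, 1.5, -0.001, -0.0, 0.0]
[-0.0, -2.5, 1.6, -0.0, -0.0, 0.0]
[-0.1, -2.5, 1.5, -0.001, -0.0, 0.001]
[0.0, -2.5, 1.6, -0.001, -0.0, -0.0]
t 21.55 cradle xyz mm [  21.8 -157.    13.1] phi/rot [-32.2   0.    0.2] F(cx,cy,z) [-0.2  2.1  0.5] w 0.3 q [ 0.17  0.62  0.34  2.26 -1.23  0.81  1.19]
```

View pics/v_w.png

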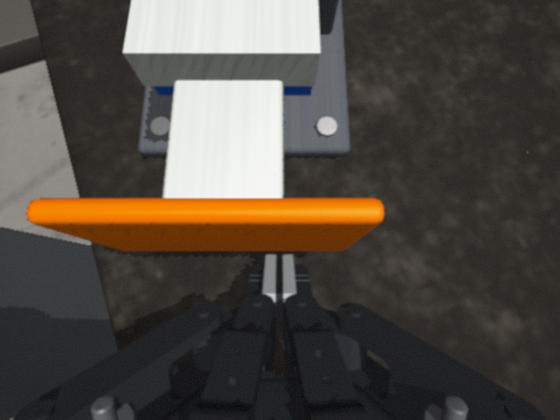

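Request:
servo_tool(increments=[0, -2.5, 1.5, 0, 0, 0, 0, 0, -2.5, 1.6, 0, 0, 0, 0, 0, -2.5, 1.5, 0, 0, 0, 0, 0, -2.5, 1.6, 0, 0, 0, 0, 0, 0, 0, 0, 0, 0, 0, 0, 0, 0, 0, 0, 0, 0, 0, 0, 0, 0, 0, 0, 0, 0, 0, 0, 0, 0, 0, 0])

```text
clock: 22.55
tcp_pos: [0.4396, -0.0779, 0.0124]
orientation: [-2.542, 0.483, -0.139]
contact_force: [-1.0, -3.2, -1.3]
grip_width: -0.0001
```

```bash
python3 - <<'E'
from pl import *
where()
p,d=grab_frame("wrist");cv2.imwrite("pics/w_w.png",p[:,:,::-1])
E
python3 leaf.py w2_w
```

```text
t 22.55 cradle xyz mm [  22.1 -148.7   12.4] phi/rot [-32.1  -0.   -0. ] F(cx,cy,z) [ 0.3 -3.4 -1.3] w -0.1 q [ 0.16  0.62  0.33  2.27 -1.24  0.8   1.19]
712 plate [  5.9 -82.3  81.8]
slope deg -3.8511003448923007 z at 0 76.29424401101424 res 0.5229162812772722 710
```

View pics/w_w.png

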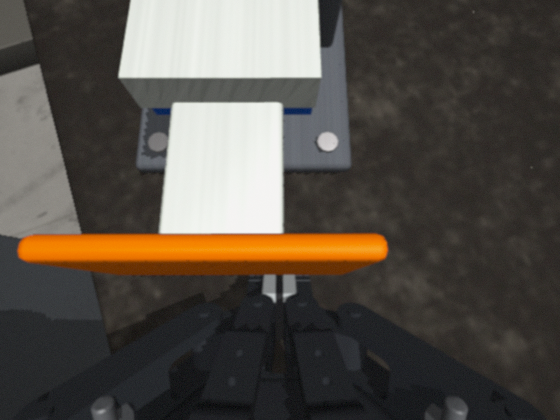

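```bash
sed -i 's/ts=\[tcp(t,ph(t),side=sd)/A=float(sys.argv[5]) if len(sys.argv)>5 else 12;ts=[tcp(t,ph(t),a=A,side=sd)/' arc.py; python3 arc.py "[5,7,9,12,15,18,21,24]" "32" -1 22 29
```

```text
t 22.65 cradle xyz mm [  22.1 -148.7   12.5] phi/rot [-32.1  -0.   -0. ] F(cx,cy,z) [-0.2 -3.1 -0. ] w -0.3 q [ 0.16  0.62  0.33  2.27 -1.24  0.8   1.19]
5.0 [-149.8   15.1  -32. ]
7.0 [-150.2   20.6  -32. ]
9.0 [-150.4   26.   -32. ]
12.0 [-150.4   34.2  -32. ]
15.0 [-150.    42.4  -32. ]
18.0 [-149.1   50.5  -32. ]
21.0 [-147.8   58.6  -32. ]
24.0 [-146.    66.6  -32. ]
[-0.1, -0.4, -2.8, -0.002, -0.0, -0.0]
[-0.0, -2.6, -4.9, 0.0, -0.0, -0.0]
[-0.0, -2.7, -4.7, 0.0, -0.0, -0.0]
[-0.0, -4.3, -7.0, 0.0, -0.0, -0.0]
[-0.0, -4.8, -6.7, 0.0, -0.0, -0.0]
[-0.0, -5.0, -6.4, 0.0, -0.0, -0.0]
[-0.0, -5.4, -6.2, 0.0, -0.0, -0.0]
[-0.0, -5.7, -5.9, 0.0, -0.0, -0.0]
```

Request:
servo_tool(increments=[0, -0.8, -2.4, 0, 0, 0, 0, 0, -2.8, -4.6, 0, 0, 0, 0, 0, -2.9, -4.5, 0, 0, 0, 0, 0, -4.5, -6.8, 0, 0, 0, 0, 0, -5.0, -6.6, 0, 0, 0, 0, 0, -5.2, -6.4, 0, 0, 0, 0, 0, -5.5, -6.2, 0, 0, 0, 0, 0, -5.8, -5.9, 0, 0, 0, 0])

```text
clock: 23.65
tcp_pos: [0.4404, -0.076, 0.0667]
orientation: [-2.545, 0.487, -0.14]
contact_force: [-5.6, -11.6, 0.5]
grip_width: -0.0001
```

```bash
python3 leaf.py x_w;python3 arc.py "[27,30,33,36,39,42,45,48]" "32" -1 22 27
```

```text
2547 plate [  0.8 -69.7 104.8]
slope deg 3.249206493411697 z at 0 108.83123907119432 res 1.7655959449401801 1101
t 23.7 cradle xyz mm [  22.3 -146.3   67.5] phi/rot [-31.9  -0.1  -0.1] F(cx,cy,z) [ -2.1 -11.6   1.6] w 0.0 q [ 0.1   0.49  0.39  2.27 -1.11  0.85  1.02]
27.0 [-144.9   76.2  -32. ]
30.0 [-142.4   84.   -32. ]
33.0 [-139.4   91.7  -32. ]
36.0 [-136.1   99.1  -32. ]
39.0 [-132.3  106.4  -32. ]
42.0 [-128.2  113.5  -32. ]
45.0 [-123.7  120.4  -32. ]
48.0 [-118.9  127.   -32. ]
[-0.3, -5.8, -6.7, 0.001, -0.002, -0.002]
[0.0, -6.3, -5.3, 0.0, -0.0, 0.0]
[0.0, -6.5, -4.9, 0.0, -0.0, 0.0]
[0.0, -6.8, -4.5, 0.0, -0.0, 0.0]
[0.0, -7.1, -4.2, 0.0, -0.0, 0.0]
[0.0, -7.2, -3.9, 0.0, -0.0, 0.0]
[0.1, -7.5, -3.4, 0.0, -0.0, 0.0]
[-0.0, -7.6, -3.0, 0.0, -0.0, 0.0]
```

View pics/x_w.png

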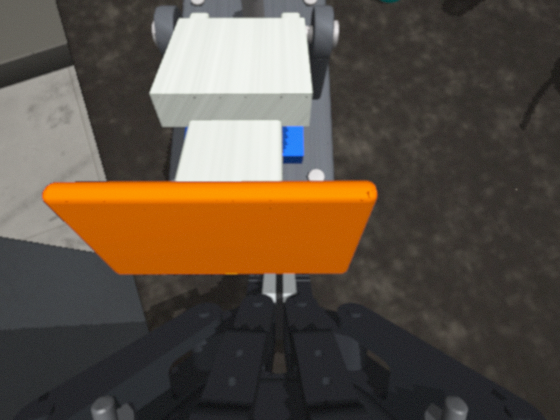

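Request:
servo_tool(increments=[0, -5.8, -6.0, 0, 0, 0, 0, 0, -6.3, -5.3, 0, 0, 0, 0, 0, -6.5, -4.9, 0, 0, 0, 0, 0, -6.8, -4.5, 0, 0, 0, 0, 0, -7.1, -4.2, 0, 0, 0, 0, 0, -7.2, -3.9, 0, 0, 0, 0, 0, -7.5, -3.4, 0, 0, 0, 0, 0, -7.6, -3, 0, 0, 0, 0])

```text
clock: 24.7
tcp_pos: [0.4514, -0.0479, 0.1264]
orientation: [-2.542, 0.483, -0.14]
contact_force: [-1.0, -4.6, 1.3]
grip_width: 0.0001
```

```bash
python3 leaf.py y_w;python3 arc.py "[51,54,57,60,63,66,69,72]" "32-(t-48)*0.5" -1 22 22; python3 - <<'E'
from h import *
p,d=grab_frame("top");cv2.imwrite("pics/y_t.png",cv2.resize(p[200:360,180:380],None,fx=4,fy=3.7)[:,:,::-1])
E
```

```text
902 plate [  0.5 -42.3 133.1]
slope deg -32.8148595328551 z at 0 106.03509618481087 res 1.717145089286933 531
t 24.75 cradle xyz mm [  22.1 -115.5  127.1] phi/rot [-32.2  -0.    0. ] F(cx,cy,z) [-0.2 -3.1  0.2] w -0.1 q [-0.01  0.36  0.43  2.25 -1.    0.88  0.81]
51.0 [-117.   137.5  -30.5]
54.0 [-112.1  143.6  -29. ]
57.0 [-107.   149.3  -27.5]
60.0 [-101.5  154.8  -26. ]
63.0 [-95.7 159.9 -24.5]
66.0 [-89.7 164.7 -23. ]
69.0 [-80.6 161.8 -21.5]
72.0 [-74.6 165.8 -20. ]
[-0.1, -4.3, -9.6, -0.03, -0.0, 0.001]
[-0.0, -7.3, -2.8, -0.026, -0.0, -0.0]
[-0.0, -7.3, -2.5, -0.026, -0.0, -0.0]
[-0.0, -7.4, -2.3, -0.026, -0.0, -0.0]
[-0.0, -7.4, -2.1, -0.026, -0.0, -0.0]
[-0.0, -7.5, -1.9, -0.026, -0.0, -0.0]
[-0.0, -7.2, 6.3, -0.027, -0.0, -0.0]
[-0.0, -7.1, -1.5, -0.026, -0.0, -0.0]
```

View pics/y_w.png

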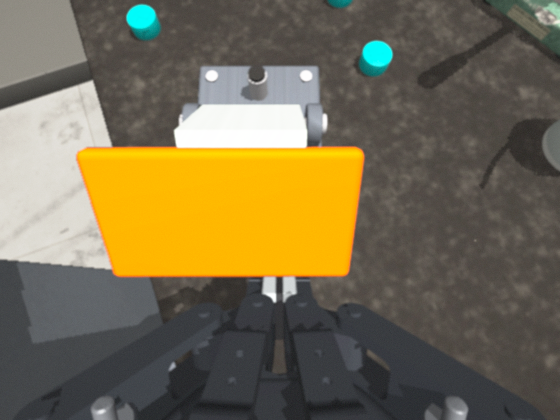

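View pics/y_t.png

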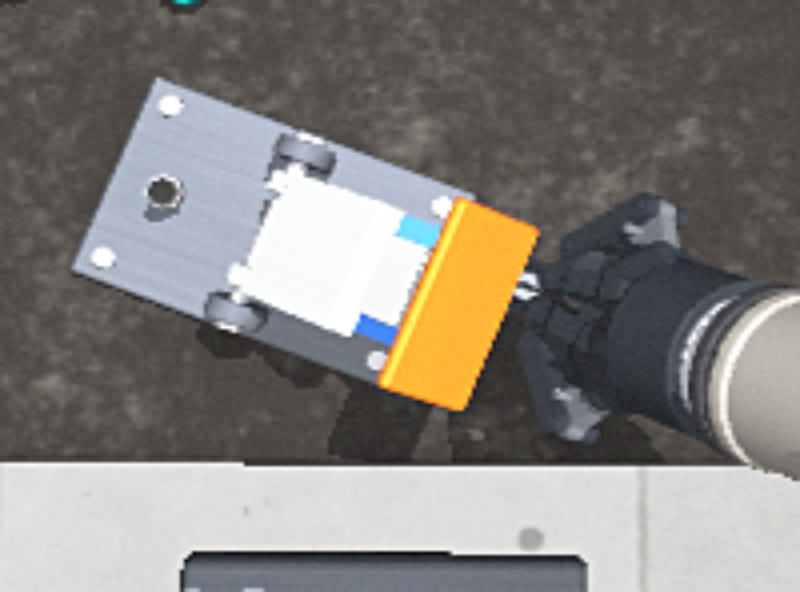

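Request:
servo_tool(increments=[0, -5.5, -5.0, -0.026, 0, 0, 0, 0, -7.3, -4.0, -0.026, 0, 0, 0, 0, -7.3, -3.5, -0.026, 0, 0, 0, 0, -7.4, -2.3, -0.026, 0, 0, 0, 0, -7.4, -2.1, -0.026, 0, 0, 0, 0, -7.5, -1.5, -0.026, 0, 0, 0, 0, -7.2, -0.5, -0.026, 0, 0, 0, 0, -7.1, -0.5, -0.026, 0, 0, 0])

```text
clock: 25.8
tcp_pos: [0.4657, -0.0088, 0.168]
orientation: [-2.745, 0.52, -0.09]
contact_force: [-0.7, -2.4, 0.7]
grip_width: 0.0003
```

```bash
python3 arc.py "[75,78,81,84,87,90,93,96]" "20-(t-72)*0.5" -1 22 20; python3 - <<'E'
from h import *
p,d=grab_frame("top");cv2.imwrite("pics/z_t.png",cv2.resize(p[200:360,180:380],None,fx=4,fy=3.7)[:,:,::-1])
E
```

```text
t 25.8 cradle xyz mm [ 21.1 -74.8 168. ] phi/rot [-20.2   0.1   0. ] F(cx,cy,z) [ 0.2 -2.4  0.7] w 0.3 q [-0.31  0.22  0.49  2.2  -0.65  0.79  0.27]
75.0 [-68.9 171.3 -18.5]
78.0 [-62.4 174.6 -17. ]
81.0 [-55.7 177.6 -15.5]
84.0 [-48.9 180.2 -14. ]
87.0 [-42.  182.4 -12.5]
90.0 [-35.  184.3 -11. ]
93.0 [-27.9 185.7  -9.5]
96.0 [-20.7 186.8  -8. ]
[0.9, -6.6, -1.1, -0.029, 0.002, 0.0]
[0.0, -7.3, -1.1, -0.026, -0.0, 0.0]
[0.0, -7.2, -0.8, -0.027, -0.0, 0.0]
[0.0, -7.3, -0.7, -0.026, -0.0, 0.0]
[0.0, -7.2, -0.5, -0.026, -0.0, 0.0]
[0.0, -7.3, -0.3, -0.026, -0.0, 0.0]
[0.0, -7.2, -0.1, -0.026, -0.0, 0.0]
[0.0, -7.3, 0.2, -0.026, -0.0, 0.0]
```

View pics/z_t.png

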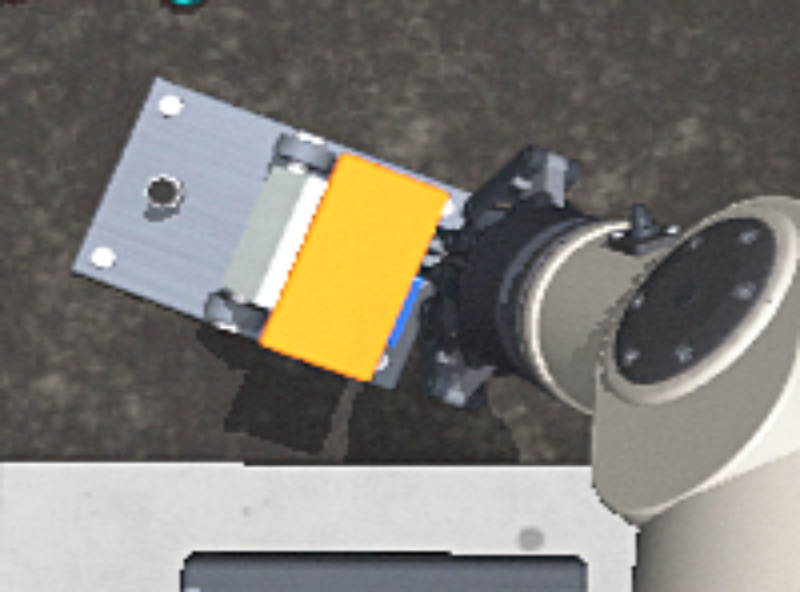

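Request:
servo_tool(increments=[0, -6.6, -1.1, -0.026, 0, 0, 0, 0, -7.3, -1.1, -0.026, 0, 0, 0, 0, -7.2, -0.8, -0.026, 0, 0, 0, 0, -7.3, -0.7, -0.026, 0, 0, 0, 0, -7.2, -0.5, -0.026, 0, 0, 0, 0, -7.3, -0.3, -0.026, 0, 0, 0, 0, -7.2, -0.1, -0.026, 0, 0, 0, 0, -7.3, 0.2, -0.026, 0, 0, 0])

```text
clock: 26.85
tcp_pos: [0.4853, 0.0412, 0.1867]
orientation: [-2.947, 0.558, -0.037]
contact_force: [-0.6, -2.5, 1.7]
grip_width: 0.0001
```

```bash
python3 arc.py "[98,100,102,104,106,108,110,112]" "8-(t-96)*0.3" -1 22 20; python3 - <<'E'
from h import *
p,d=grab_frame("top");cv2.imwrite("pics/aa_t.png",cv2.resize(p[200:360,180:380],None,fx=4,fy=3.7)[:,:,::-1])
E
```

```text
t 26.85 cradle xyz mm [ 21.  -21.  186.7] phi/rot [-8.2  0.1  0. ] F(cx,cy,z) [ 0.4 -2.5  1.7] w 0.1 q [-0.58  0.21  0.52  2.11 -0.32  0.82 -0.23]
98.0 [-15.7 187.2  -7.4]
100.0 [-10.8 187.5  -6.8]
102.0 [ -5.8 187.6  -6.2]
104.0 [ -0.8 187.5  -5.6]
106.0 [  4.1 187.2  -5. ]
108.0 [  9.1 186.7  -4.4]
110.0 [ 14.  186.1  -3.8]
112.0 [ 18.9 185.3  -3.2]
[1.0, -5.3, 0.3, -0.015, 0.003, 0.001]
[0.0, -5.0, 0.4, -0.01, -0.0, -0.0]
[0.0, -4.9, 0.5, -0.01, -0.0, -0.0]
[0.0, -4.9, 0.6, -0.011, -0.0, -0.0]
[0.0, -4.9, 0.8, -0.01, -0.0, -0.0]
[0.0, -4.9, 0.9, -0.011, -0.0, -0.0]
[0.0, -4.9, 1.0, -0.01, -0.0, -0.0]
[0.0, -4.8, 1.1, -0.011, -0.0, -0.0]
```

View pics/aa_t.png

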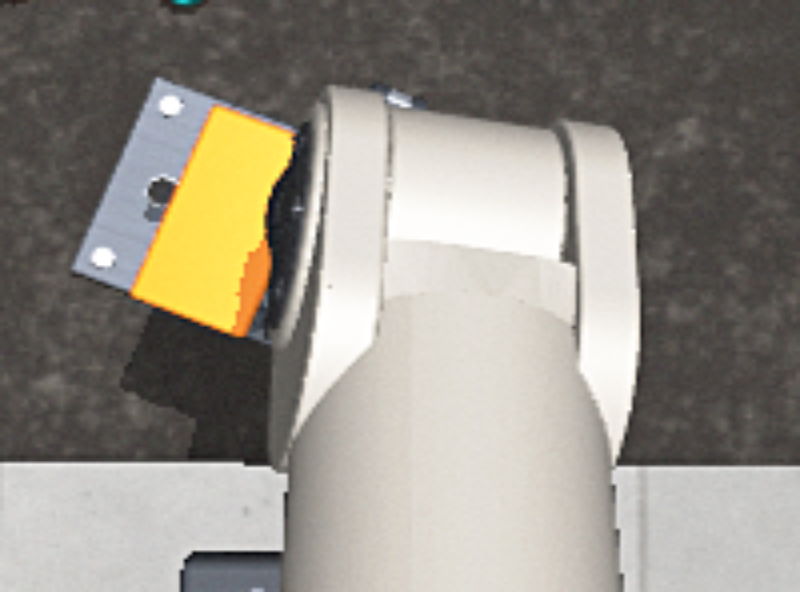

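Request:
servo_tool(increments=[0, -5.3, 0.3, -0.012, 0, 0, 0, 0, -5, 0.4, -0.01, 0, 0, 0, 0, -4.9, 0.5, -0.01, 0, 0, 0, 0, -4.9, 0.6, -0.01, 0, 0, 0, 0, -4.9, 0.8, -0.01, 0, 0, 0, 0, -4.9, 0.9, -0.01, 0, 0, 0, 0, -4.9, 1, -0.01, 0, 0, 0, 0, -4.8, 1.1, -0.01, 0, 0, 0])

```text
clock: 27.9
tcp_pos: [0.5011, 0.0784, 0.1856]
orientation: [-3.026, 0.574, -0.018]
contact_force: [-1.8, -1.0, 0.6]
grip_width: -0.0002
```

Request:
servo_tool(increments=[0, 10, 0, 0, 0, 0, 0, 0, 15, -10, 0, 0, 0, 0, 0, 15, -20, 0, 0, 0, 0, 0, 15, -25, 0, 0, 0, 0, 0, 10, -30, 0, 0, 0, 0, 0, 10, -30, 0, 0, 0, 0, 30, 20, 0, 0, 0, 0, 0, 30, 20, 0, 0, 0, 0, 0])

```text
clock: 28.9
tcp_pos: [0.5122, -0.0596, 0.2947]
orientation: [-3.024, 0.575, -0.022]
contact_force: [1.1, 0.7, -1.1]
grip_width: 0.0
```

```bash
python3 - <<'E'
from h import *
where()
for n in("top","side","wrist"):
    p,d=grab_frame(n);cv2.imwrite(f"pics/bb_{n}.png",p[:,:,::-1])
E
```

```text
t 28.9 cradle xyz mm [  83.  -105.   294.7] phi/rot [-3.7 -0.1 -0.1] F(cx,cy,z) [ 0.7  1.  -1.1] w 0.0 q [-0.54  0.15  0.65  1.9  -0.17  1.11 -0.19]
```

View pics/bb_top.png

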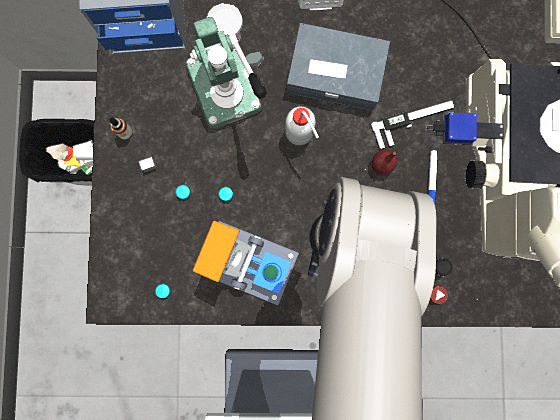

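View pics/bb_wrist.png

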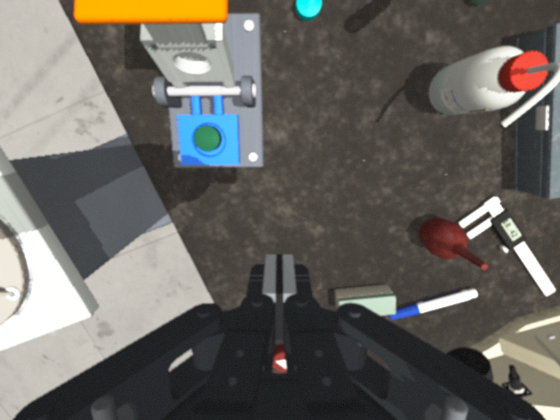

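The specimen (dark green back up) now sits in the blue pocket, at wrist pixel (207,138) and top-view pixel (271,271). The metal leaf is past upright. Next I'll check the numbers.

```bash
python3 - <<'E'
from h import *
np.set_printoptions(precision=1,suppress=True)
o=get_obs();p,d=grab_frame("wrist");h=hsv(p)
def pts(lo,hi,b,n="wrist",p=p,d=d):
    m=cv2.inRange(hsv(p),np.array(lo),np.array(hi));k=np.zeros_like(m);k[b[1]:b[3],b[0]:b[2]]=m[b[1]:b[3],b[0]:b[2]]
    k=cv2.morphologyEx(k,cv2.MORPH_OPEN,np.ones((3,3)))
    ys,xs=np.nonzero(k);P=dep(n,np.c_[xs,ys],d,o)-O3;return np.c_[P@CX,P@CY,P[:,2]]*1000
def plane(q):
    A=np.c_[q[:,:2],np.ones(len(q))];c=np.linalg.lstsq(A,q[:,2],rcond=None)[0];r=q[:,2]-A@c
    g=abs(r)<3;c=np.linalg.lstsq(A[g],q[g,2],rcond=None)[0];return np.degrees(np.arctan(c[:2])),c[2],(q[g,2]-A[g]@c).std()
g=pts((50,80,10),(88,255,140),(170,105,250,170));g=g[g[:,2]>60]
print("green",len(g),(g.min(0)+g.max(0))/2,"span",g.max(0)-g.min(0),np.median(g,0),plane(g))
b=pts((100,120,80),(118,255,255),(165,105,250,170));print("blue",len(b),b.min(0),b.max(0))
bb=b[abs(b[:,2]-np.median(b[:,2]))<4];print(np.median(b,0),plane(bb))
tp,td=grab_frame("top");q=pts((8,170,80),(24,255,255),(150,180,310,320),"top",tp,td);print("orange",np.median(q,0),plane(q),q.min(0),q.max(0))
for n,px,z in(("blower",None,0),):pass
E
```

```text
green 168 [ -1.9 -49.7  73.8] span [16. 27.  4.] [ -3.8 -50.   74.2] (array([ 1.7, -0. ]), np.float64(74.15208060800161), np.float64(0.7500758023891848))
blue 2751 [-48.9 -88.8   8.5] [ 84.3 -11.2 441.5]
[  4.5 -48.8  60.3] (array([ 0. , -1.1]), np.float64(59.43208616192747), np.float64(0.930117277656605))
orange [ -0.5  56.2 202. ] (array([  1. , -43.9]), np.float64(256.3585237530613), np.float64(1.0548047173217232)) [-63.7 -44.7  -4.3] [  52.5  110.5 1112.2]
```

Request:
servo_tool(increments=[30, 20, -10, 0, 0, 0, 0, 30, 20, -10, 0, 0, 0, 0, 30, 20, -10, 0, 0, 0, 0, 30, 20, -10, 0, 0, 0, 0, 30, 20, 0, 0, 0, 0, 0, 20, 10, 0, 0, 0, 0, 0, 0, 0, 0, 0, 0, 0, 0, 0, 0, 0, 0, 0, 0, 0])

```text
clock: 30.15
tcp_pos: [0.6286, -0.223, 0.3263]
orientation: [-3.025, 0.573, -0.017]
contact_force: [0.2, -0.3, -0.4]
grip_width: -0.0003
```

```bash
python3 - <<'E'
from h import *
where()
for n in("top","side"):
    p,d=grab_frame(n);cv2.imwrite(f"pics/cc_{n}.png",p[:,:,::-1])
E
```

```text
t 30.15 cradle xyz mm [ 251.1 -214.4  326.3] phi/rot [-3.6  0.   0.1] F(cx,cy,z) [ 0.3 -0.2 -0.4] w -0.3 q [-0.19  0.46  0.69  1.49 -0.37  1.31  0.18]
```

View pics/cc_side.png

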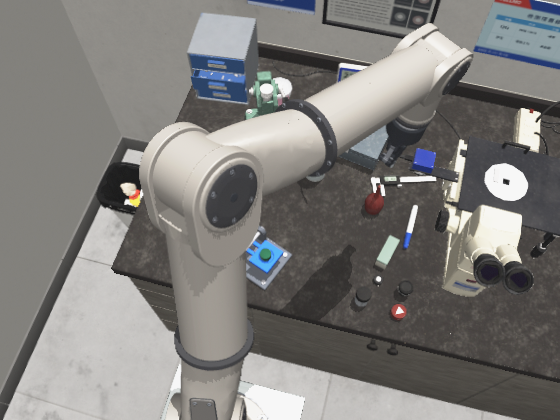

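View pics/cc_top.png

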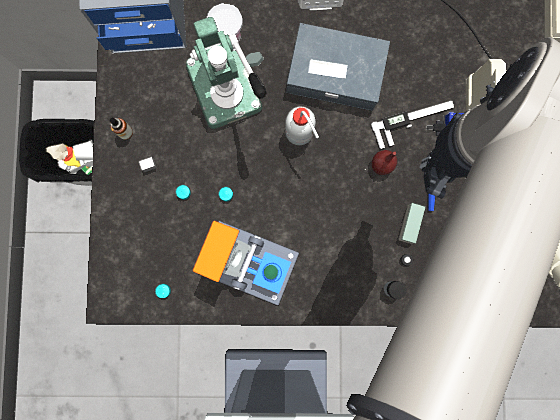

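The blower (385,161), slide box (412,223) and lens can (393,289) stand where they did at the start. The arm is clear.

```bash
python3 -c "
from bench import *
print(hand_in())"
```

```text
the job is handed in; nothing more can be done
None
```

The green specimen now lies polished face down in the blue leaf's pocket, and I handed the job in at about 30 s. The hand-in gave no verdict, so what follows rests on my own measurements.

**What I did:**
- I hooked the closed fingers under the orange plate and swung the metal leaf up until it shut on the standing blue leaf.
- I then pushed both leaves over together to a metal-leaf angle of about 177.8°, which puts the blue leaf at about 0.02 rad.
- Finally I hooked the plate from the other side and swung the metal leaf back past upright.

**Last checks (camera depth):**

| Item | Measured | Required |
|---|---|---|
| Specimen, plain back up | level within about 2° | within 8° |
| Specimen top above pocket floor | about 18.4 mm | 15–21 mm |
| Blue leaf | about 0.02 rad | below 0.1 rad |
| Metal leaf | about 68° (1.19 rad) | below 1.58 rad |

- **Bystanders:** the blower, lens can and slide box are at their starting pixels.
- **Arm:** it was clear of everything at hand-in, and I saw no sign of the gripper touching the specimen. The wrist readings I took stayed at about 13 N or less.

**What failed or disagreed:**
- **Missed hook:** my first attempt to lift the metal leaf back slipped up the outside of the plate without moving it. The plate stood about 3 mm nearer the hinge than my model, so I re-measured and hooked deeper.
- **Specimen centring:** the colour mask caught only part of the back face and put its centre about 5 mm from the nominal pocket centre. The pocket walls allow at most about 3.5 mm of offset, so I read that as mask error.
- **Shutting step:** I could not measure the contact force between specimen and blue leaf directly. I judged it from the pictures and the small push force.

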